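Refit the bench magnifier on its column with a spacer sleeve

TASK

Put the bench magnifier back together: take the brass spacer sleeve out of the rack, stand it on end on the blue mat and let go, then take it again from above and slide it over the stand's upright shaft until it sits fully home on the shoulder. Then slide the magnifier head's hub over the same shaft until it rests flat on the sleeve, with the lens out over the centre of the circuit board. Guide both parts down without letting them drop, let go, and leave everything else where it is.

Things in the scene. Friction and masses are not known exactly. Their poses are not given: they have to be found in the camera images.
- sleeve: the brass spacer sleeve: plain tube, outside diameter 44 mm, bore 18.5 mm, 24 mm long, 0.17 to 0.29 kg, same at both ends. Origin at its very centre, z along the bore. It starts on its side (z level, parallel to the rack's x) in one of the rack's two places. Let go on the mat with its axis about 40 degrees or more from level, it topples onto its end
- other_sleeve: a black plastic sleeve of the same outside size in the rack's other place, bore 12 mm: too small for the shaft. Origin at its centre. Leave it
- rack: fixed plywood rack 110 x 48 mm, origin under its centre. Two places, at x = -30 and +30 mm, each between two upright plates (22 mm wide, tops 46 mm above the bench) facing the sleeve's ends; a sleeve lies there on two rods, axis along the rack's x, centre 44 mm above the bench. Its round sides are free towards the rack's +y and -y for a grip from above
- mat: fixed blue mat 170 mm (its x) x 150 mm (its y), 3 mm thick, origin under its centre; clear for setting the sleeve down
- stand: the magnifier stand, fixed: dark steel base 110 x 100 x 18 mm, on it a round boss of 30 mm diameter (34 mm at its foot) up to 55 mm above the bench, and from its flat shoulder a bright upright shaft of 16 mm diameter, 52 mm long, its last 4 mm tapered to 11 mm. Origin under the centre of the base, on the shaft's axis
- shoulder (a point): the centre of the boss's flat shoulder on which the sleeve must sit, 55 mm above the bench, on the shaft's axis, z up
- shaft_top (a point): the centre of the shaft's tip, 107 mm above the bench
- head: loose magnifier head, 0.24 kg, flat on the bench right way up; origin on the bore axis at the underside, x along the arm to the lens, z up. Grey hub block 36 (x) x 52 (y) x 22 mm high, upright through bore 18.5 mm; arm 14 mm wide; lens frame 84 mm across, 12 mm high, flush below with the hub; thumb screw 20 mm thick to 48 mm behind the bore. Grip the hub's flat y faces; it balances near the bore
- bore (a point): the centre of the hub bore's lower mouth (the head's origin)
- lens (a point): the centre of the lens, 118 mm from the bore along the head's x
- board: the fixed green circuit board on a grey holder 80 x 70 mm, 14 mm high, origin under its centre; it lies 105 to 132 mm from the shaft's axis
- flux_jar: closed amber jar, 48 mm diameter, 42 mm high, origin under it. Leave it
- driver: green-handled screwdriver 160 mm long, lying, origin under its middle. Leave it
- pot: open steel pot, 64 mm diameter, 35 mm high, origin under it. Leave it
- cleaner: white bottle with blue cap, 44 mm diameter, 110 mm high, origin under it. Leave it
- pump: blue solder sucker 170 mm long, 18 mm thick, lying, origin under its middle. Leave it

How it is judged:
On the way, in this order (a step that is already met when the one before it is completed fails the run):
1. the brass sleeve stands on end on the mat, let go (angle between the z axis of sleeve and the z axis of mat, either way round below 0.1 rad and z of sleeve in the frame of mat below 0.022 m and x of sleeve in the frame of mat between -0.085 and 0.085 m and y of sleeve in the frame of mat between -0.075 and 0.075 m and contact force between the fingers and sleeve below 0.5 N and linear speed of sleeve below 0.02 m/s), for 0.15 s.
2. the brass sleeve sits on the shoulder, around the shaft (horizontal distance between sleeve and shoulder below 0.004 m and z of sleeve in the frame of shoulder between 0.009 and 0.015 m and angle between the z axis of sleeve and the z axis of stand, either way round below 0.12 rad), for 0.2 s.
At the end, for the whole second after the job is handed in: Sleeve on the shaft (within 4 mm of its axis, on end within 0.12 rad), centre 9-15 mm above the shoulder; hub on the shaft above it (4 mm), level within 0.1 rad, underside 20-27.5 mm above the shoulder; lens centre within 28 mm of the board centre seen from above; both at rest (all of step 2 and horizontal distance between bore and shoulder below 0.004 m and z of bore in the frame of shoulder between 0.02 and 0.0275 m and angle between head's own z axis and vertical below 0.1 rad and horizontal distance between lens and board below 0.028 m and linear speed of each of head, sleeve below 0.02 m/s); the robot touches nothing.
It fails at once if the sleeve drops down the shaft (faster than 0.4 m/s) instead of being guided (horizontal distance between sleeve and shoulder below 0.006 m and z of sleeve in the frame of shoulder below 0.06 m and linear speed of sleeve above 0.4 m/s).
It fails at once if the head drops down the shaft (faster than 0.4 m/s) instead of being guided (horizontal distance between bore and shoulder below 0.006 m and z of bore in the frame of shoulder below 0.06 m and linear speed of head above 0.4 m/s).
It fails at once if one of the things to be left alone (black sleeve, jar, screwdriver, pot, bottle, solder sucker) is moved more than 30 mm (distance of any of other_sleeve, flux_jar, driver, pot, cleaner, pump from where it was at the start of the episode above 0.03 m).
It also fails if it takes over 72 s, if anything falls off the work surface, if the arm or the gripper's body presses on something with over 40 N, if the wrist force passes 120 N, or if a joint passes its speed limit or range.

ROBOT

A 6-joint arm with a two-finger parallel gripper is mounted at the origin on the work surface. World frame = base frame: x ahead of the robot, y to its left, z up, the work surface at z = 0. Lengths are in m, angles in rad, forces in N, time in s.
With the tool pointing down it reaches from about 0.35 to 0.975 m from the base axis. Payload 4.9 kg.
Tool frame: the origin (TCP) lies midway between the tips of the shut fingers; the grasp point (between the pads) lies 19 mm behind it (manip.pinch_z is the x of the grasp point in the tool frame, in m); x points along the fingers, y is the direction in which the jaws open and shut, and the axes are right-handed (so a half turn about x gives the same grasp; the last joint's range is limited). The gripper opens to 85 mm and grips with 20 to 120 N. Pads are 22 mm wide; open, the fingers measure 114 mm over their backs; the gripper's body (76 mm by 85 mm) begins 54 mm behind the grasp point. The pads swing forward as they close: fully open they stand 13 mm farther back than shut.
Start: joints at [-1.45, 0.053, 1.613, -0, 1.476, -0.119], TCP at [0.148, -0.607, 0.231] pointing down, gripper open.
Joint ranges: [-3.01, 3.01], [-1.01, 2.22], [0.06, 2.58], [-1.02, 4.17], [0.09, 2.62], [-3.14, 3.14]. Speed limits (rad/s): [2.57, 2.57, 3.14, 3.14, 3.14, 3.14].

INTERFACE

Orientations are given as a unit quaternion [w, x, y, z].
In Python, from plant import sensors, cams, workorder, manip gives the robot as it stands.
- The arm moves only by the tool drive_tool, never from a script. Its argument "series" is a list of rows, each an object of numbers: "x", "y", "z": the shift along the tool's x, y, z in units of 25 mm (1.0 is 25 mm); "ax", "ay", "az": the turn, a rotation vector about the tool's x, y, z in units of 5 degrees (1.0 is 5 degrees). A call has 1 to 5 rows; each row is the pose to reach, as a shift and turn from the pose commanded when the call began, along the tool's axes at that moment; what a row does not reach only later rows make up. A row lasts 1/12 s, in which the tool goes at most 41.7 mm and 7.16 degrees, less where a joint would pass 70% of its speed; a pose out of reach is approached as far as the arm can. A call with a gripper value outside its range is refused whole. "hand" is the opening, from 0 (shut) to 1 (fully open), set as the call begins (left out, the last holds). The fingers move at their own pace and stop on an object; the grip force is fixed at half the most. Time passes only in rows, so rows that repeat a pose let the fingers close. It gives the time, the measured TCP pose, the force and the opening at its end, in the units of the state.
- sensors.state(): the state, without advancing time (a new reading comes with each control period).
- cams.grab_frame(name): name is "scene" or "top" or "wrist"; returns a dict with "img" (384x512x3 uint8, blue, green, red), "camera_matrix" (3x3 intrinsics, pixels), "k1" (the pictures are not rectified: a ray, as slopes to the right and down, at radius r is drawn at 1 + k1 r^2 times it, then the intrinsics apply), "cam_to_world" (4x4, takes a point from camera to world coordinates). Camera axes: x right, y down, z forward; pixel columns grow to the right and rows downward; lengths in m; the calibration is good to about 2 mm. A picture is of the moment at which its call begins. There is no depth.
- workorder.job_done(): hands the job in, once; it reports no verdict.
The state is a dict: "time": time; "joint_pos": joint angles; "joint_vel": joint speeds; "joint_efforts": joint torques, N m; "tool_pos": TCP position; "tool_rot": TCP orientation; "contact_force": force on the tool from outside, world axes, zero at the start; "ft_torque": the same for the moment, N m; "gripper_width": opening from 0.0 (shut) to 1.0 (fully open).
Only numpy, scipy, OpenCV 4.12 (cv2) and the standard library are available. Lean on these libraries where they do the work, as an engineer would, in place of code of your own. Each camera call takes 0.05 s, during which the arm holds its last target.

## Working session

There is one attempt and no reset: what is moved stays moved. The work goes in short steps, Python scripts to look and compute and a tool call to move; the robot and the scene stay as the last step left them, time stands still between calls to the robot, and variables do not carry over. Pictures are saved under pics/ and viewed, and the job is handed in when it is done.

Besides the shell and the picture viewer there is one more tool, called after "Request:" as name(argument=value, ...), one argument or row to a line, values as JSON. drive_tool: Moves the arm, as the interface text tells. Its arguments: {"type":"object","properties":{"series":{"type":"array","items":{"type":"object","properties":{"x":{"type":"number"},"y":{"type":"number"},"z":{"type":"number"},"ax":{"type":"number"},"ay":{"type":"number"},"az":{"type":"number"}}}},"hand":{"type":"number"}},"required":["series"]}

```bash
ls; mkdir -p pics; python3 - <<'E'
from plant import sensors, cams, manip
import cv2
print(sensors.state()); print(manip.pinch_z, dir(manip))
for n in ("scene","top","wrist"):
    f=cams.grab_frame(n); cv2.imwrite(f"pics/{n}0.png",f["img"]); print(n,f["camera_matrix"],f["k1"],f["cam_to_world"])
E
```

```text
pics
{'time': 0.0, 'joint_pos': array([-1.45002124e+00,  5.33695408e-02,  1.61429651e+00,  1.75974330e-05,
        1.47597153e+00, -1.19005775e-01]), 'joint_vel': array([ 3.22467692e-04,  9.97295754e-05,  1.43705148e-03,  1.94896723e-03,
        9.38343141e-05, -1.07988251e-03]), 'joint_efforts': array([ 1.28288990e-03, -3.93680227e+01, -3.70176494e+01, -3.01775390e-05,
        6.94515111e-03,  4.64667291e-07]), 'tool_pos': array([ 0.14835808, -0.60650274,  0.23005364]), 'tool_rot': array([ 0.08384876,  0.70203625,  0.08529476, -0.70202514]), 'contact_force': array([-0.06215525, -0.56834504,  0.45863163]), 'ft_torque': array([ 0.01820692, -0.00284166,  0.01766524]), 'gripper_width': 1.0049138726023183}
-0.0187 ['IKError', '__class__', '__delattr__', '__dict__', '__dir__', '__doc__', '__eq__', '__format__', '__ge__', '__getattribute__', '__getstate__', '__gt__', '__hash__', '__init__', '__init_subclass__', '__le__', '__lt__', '__module__', '__ne__', '__new__', '__reduce__', '__reduce_ex__', '__repr__', '__setattr__', '__sizeof__', '__str__', '__subclasshook__', '__weakref__', 'pinch_z
[... 441 characters left out ...]
9063505]
 [  0.           0.           1.        ]] -0.18890752083907203 [[ 1.45573930e-04 -9.85399877e-01  1.70255867e-01  3.29277788e-01]
 [-9.99702470e-01 -4.29622062e-03 -2.40107123e-02 -1.00700730e-02]
 [ 2.43916098e-02 -1.70201716e-01 -9.85107317e-01  1.37301365e+00]
 [ 0.00000000e+00  0.00000000e+00  0.00000000e+00  1.00000000e+00]]
wrist [[302.23861963   0.         251.22490644]
 [  0.         302.23861963 187.56461296]
 [  0.           0.           1.        ]] -0.06308751053616478 [[ 0.23792866 -0.9214795  -0.30702684  0.22810913]
 [-0.97128006 -0.22645492 -0.0730288  -0.58643266]
 [-0.00223319  0.3155847  -0.94889478  0.37348123]
 [ 0.          0.          0.          1.        ]]
```

View pics/scene0.png

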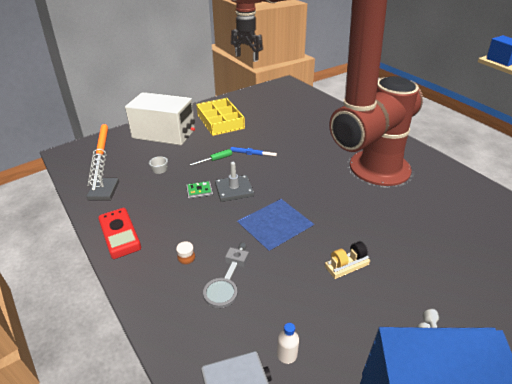

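View pics/top0.png

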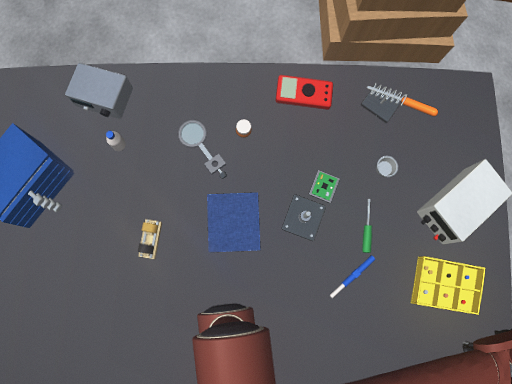

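View pics/wrist0.png

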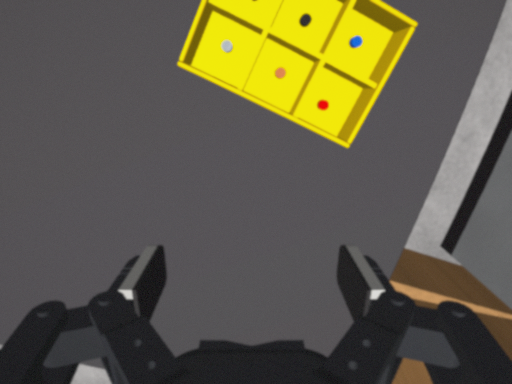

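The top view shows the rack at (149,239) with brass up at (149,227) and black at (146,249). The mat is at (234,222), the stand at (305,217), the board at (324,185), the hub at (215,163) and the lens at (192,133). Next I'll write helpers and zoom in.

```bash
cat > h.py <<'E'
import numpy as np, cv2
from plant import sensors, cams, manip
from scipy.spatial.transform import Rotation as R
def ray(f,uv):
    K=f["camera_matrix"]; d=np.array([f["k1"],0,0,0.])
    p=cv2.undistortPoints(np.array(uv,float).reshape(-1,1,2),K,d).reshape(-1,2)
    T=f["cam_to_world"]; D=np.c_[p,np.ones(len(p))]@T[:3,:3].T
    return T[:3,3],D
def onz(f,uv,z):
    o,D=ray(f,uv); return o+D*((z-o[2])/D[:,2])[:,None]
def proj(f,P):
    T=np.linalg.inv(f["cam_to_world"]); 
    return cv2.projectPoints(np.array(P,float).reshape(-1,1,3),cv2.Rodrigues(T[:3,:3])[0],T[:3,3],f["camera_matrix"],np.array([f["k1"],0,0,0.]))[0].reshape(-1,2)
def tri(f1,u1,f2,u2):
    A=np.zeros((3,3));b=np.zeros(3)
    for f,u in((f1,u1),(f2,u2)):
        o,D=ray(f,[u]);d=D[0]/np.linalg.norm(D[0]);M=np.eye(3)-np.outer(d,d);A+=M;b+=M@o
    return np.linalg.solve(A,b)
def crop(f,x0,y0,x1,y1,k,name):
    cv2.imwrite(name,cv2.resize(f["img"][y0:y1,x0:x1],None,fx=k,fy=k,interpolation=cv2.INTER_CUBIC))
def blob(f,lo,hi,box=None):
    h=cv2.cvtColor(f["img"],cv2.COLOR_BGR2HSV);m=cv2.inRange(h,np.array(lo),np.array(hi))
    if box: z=np.zeros_like(m);x0,y0,x1,y1=box;z[y0:y1,x0:x1]=m[y0:y1,x0:x1];m=z
    c=max(cv2.findContours(m,cv2.RETR_EXTERNAL,cv2.CHAIN_APPROX_NONE)[0],key=cv2.contourArea)
    return m,c
def tool():
    s=sensors.state();q=s["tool_rot"];return s,np.array(s["tool_pos"]),R.from_quat(q[[1,2,3,0]]).as_matrix()
def delta(pos,xax,yax):
    """shift in units and rotvec in units to reach pose with tool x=xax, y=yax"""
    s,p,M=tool();x=np.array(xax,float);x/=np.linalg.norm(x);y=np.array(yax,float);y-=x*(x@y);y/=np.linalg.norm(y)
    N=np.c_[x,y,np.cross(x,y)]
    print("shift",np.round(M.T@(np.array(pos)-p)/.025,3),"turn",np.round(np.degrees(R.from_matrix(M.T@N).as_rotvec())/5,3))
E
python3 - <<'E'
from h import *
t=cams.grab_frame("top"); 
crop(t,125,205,345,265,3,"pics/t1.png"); crop(t,170,110,350,240,4,"pics/t2.png")
s=cams.grab_frame("scene"); crop(s,170,150,380,310,3,"pics/s1.png")
import pickle; pickle.dump((t,s),open("f.pkl","wb"))
print(tool()[2])
E
```

```text
[[-1.17989708e-04  2.37462243e-01 -9.71396762e-01]
 [ 9.88574168e-04 -9.71396266e-01 -2.37462242e-01]
 [-9.99999504e-01 -9.88315846e-04 -1.20134278e-04]]
```

View pics/t1.png

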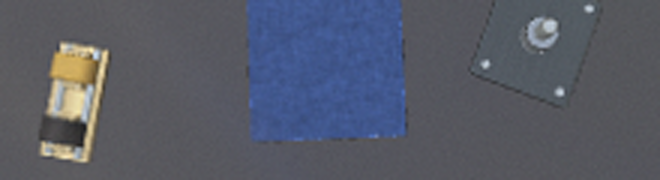

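View pics/t2.png

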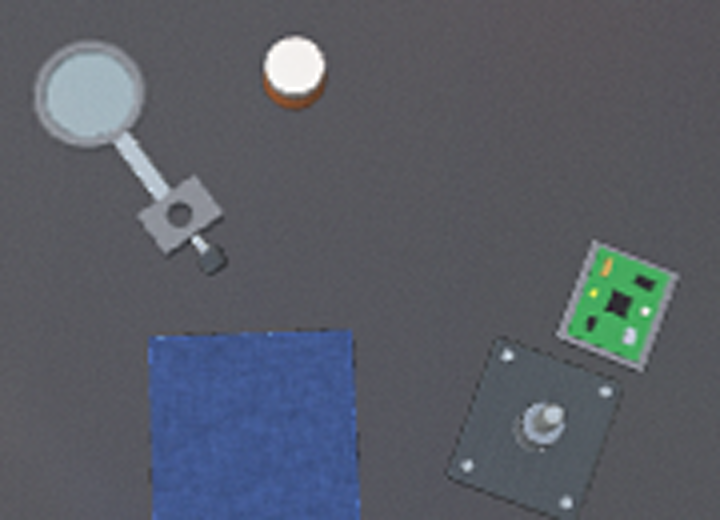

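View pics/s1.png

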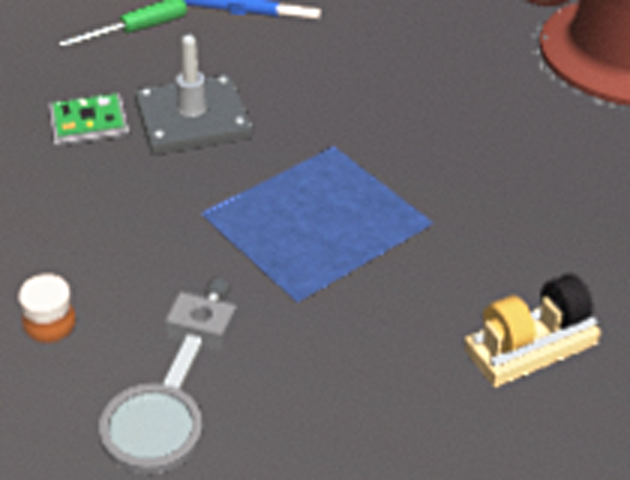

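```bash
python3 - <<'E'
from h import *
import pickle; t,s=pickle.load(open("f.pkl","rb"))
c=lambda f,b:(lambda c:np.array(c).reshape(-1,2).mean(0))
r=np.round
# top zoom coordinates
T1=lambda x,y:((x+.5)/3-.5+125,(y+.5)/3-.5+205)
T2=lambda x,y:((x+.5)/4-.5+170,(y+.5)/4-.5+110)
S1=lambda x,y:((x+.5)/3-.5+170,(y+.5)/3-.5+150)
m,cb=blob(t,[18,90,120],[28,255,255],(135,218,160,236)); M=cv2.moments(cb); print("brass",M['m10']/M['m00'],M['m01']/M['m00'],cv2.minAreaRect(cb))
print("brass z.06",r(onz(t,[cv2.minAreaRect(cb)[0]],.06),4), "by hand",r(onz(t,[T1(74,67)],.06),4),"black",r(onz(t,[T1(64,130)],.06),4))
print("tri brass", r(tri(t,T1(74,67),s,S1(510,322)),4))
m,cm=blob(t,[105,120,60],[125,255,255],(195,180,270,260)); print("mat",r(onz(t,[cv2.minAreaRect(cm)[0]],.003),4), r(onz(t,cv2.boxPoints(cv2.minAreaRect(cm)),.003),4))
print("shaft tip tri",r(tri(t,T2(551,411),s,S1(189,39)),4)," onz",r(onz(t,[T2(550,412)],.107),4),r(onz(s,[S1(189,39)],.107),4))
sc=onz(t,[T2(498,336),T2(623,383),T2(577,518),T2(446,476)],.018); print("base",r(sc,4),r(sc.mean(0),4))
print("hub bore",r(onz(t,[T2(180,215)],.022),4),r(onz(s,[S1(202,314)],.022),4),"lens",r(onz(t,[T2(90,94)],.012),4),r(onz(s,[S1(151,424)],.012),4))
bc=onz(t,[T2(595,241),T2(679,274),T2(642,371),T2(558,338)],.012); print("board",r(bc,4),r(bc.mean(0),4))
E
```

```text
brass 148.96226415094338 227.22798742138363 ((148.84617614746094, 227.26922607421875), (13.924245834350586, 9.21745777130127), 11.309932708740234)
brass z.06 [[0.4506 0.2481 0.06  ]] by hand [[0.4514 0.2467 0.06  ]] black [[0.3926 0.2544 0.06  ]]
tri brass [0.452  0.2499 0.0471]
mat [[0.4732 0.0131 0.003 ]] [[ 0.5562  0.091   0.003 ]
 [ 0.5607 -0.0595  0.003 ]
 [ 0.3913 -0.0634  0.003 ]
 [ 0.3872  0.0844  0.003 ]]
shaft tip tri [ 0.4879 -0.189   0.1058]  onz [[ 0.4878 -0.1888  0.107 ]] [[ 0.4881 -0.1867  0.107 ]]
base [[ 0.5547 -0.1642  0.018 ]
 [ 0.5203 -0.2555  0.018 ]
 [ 0.422  -0.2197  0.018 ]
 [ 0.4524 -0.1252  0.018 ]] [ 0.4874 -0.1912  0.018 ]
hub bore [[0.6429 0.0683 0.022 ]] [[0.6443 0.0717 0.022 ]] lens [[0.738  0.1379 0.012 ]] [[0.7394 0.1411 0.012 ]]
board [[ 0.6274 -0.2384  0.012 ]
 [ 0.6029 -0.3009  0.012 ]
 [ 0.5301 -0.2709  0.012 ]
 [ 0.5544 -0.2091  0.012 ]] [ 0.5787 -0.2548  0.012 ]
```

Request:
drive_tool(
  series=[
    {"y":-1,"z":-1.2},
    {"y":-2,"z":-2.4},
    {"y":-3,"z":-3.6},
    {"y":-4,"z":-4.8},
    {"y":-5,"z":-6},
  ],
  hand=1,
)

```text
schema error: expected keys x, y, z, ax, ay, az
```

Request:
drive_tool(
  series=[
    {"x":0,"y":-1,"z":-1.2,"ax":0,"ay":0,"az":0},
    {"x":0,"y":-2,"z":-2.4,"ax":0,"ay":0,"az":0},
    {"x":0,"y":-3,"z":-3.6,"ax":0,"ay":0,"az":0},
    {"x":0,"y":-4,"z":-4.8,"ax":0,"ay":0,"az":0},
    {"x":0,"y":-5,"z":-6,"ax":0,"ay":0,"az":0},
  ],
  hand=1,
)

```text
time: 0.67
tool_pos: [0.2651, -0.4485, 0.2311]
tool_rot: [0.084, 0.702, 0.084, -0.702]
contact_force: [1.0, 0.0, -0.3]
gripper_width: 0.999
```

Request:
drive_tool(
  series=[
    {"x":0,"y":-1.5,"z":-0.8,"ax":0,"ay":0,"az":0},
    {"x":0,"y":-3,"z":-1.6,"ax":0,"ay":0,"az":0},
    {"x":0,"y":-4.5,"z":-2.4,"ax":0,"ay":0,"az":0},
    {"x":0,"y":-6,"z":-3.2,"ax":0,"ay":0,"az":0},
    {"x":0,"y":-7.4,"z":-4,"ax":0,"ay":0,"az":0},
  ],
)

```text
time: 1.08
tool_pos: [0.317, -0.2466, 0.2312]
tool_rot: [0.084, 0.702, 0.084, -0.702]
contact_force: [1.6, 0.4, 0.7]
gripper_width: 1.0
```

Request:
drive_tool(
  series=[
    {"x":0,"y":-1.5,"z":-0.8,"ax":0,"ay":0,"az":0},
    {"x":0,"y":-3,"z":-1.6,"ax":0,"ay":0,"az":0},
    {"x":0,"y":-4.5,"z":-2.4,"ax":0,"ay":0,"az":0},
    {"x":0,"y":-6,"z":-3.2,"ax":0,"ay":0,"az":0},
    {"x":0,"y":-7.4,"z":-4,"ax":0,"ay":0,"az":0},
  ],
)

```text
time: 1.5
tool_pos: [0.3697, -0.045, 0.2316]
tool_rot: [0.085, 0.703, 0.084, -0.701]
contact_force: [0.7, -1.0, 0.5]
gripper_width: 1.003
```

Request:
drive_tool(
  series=[
    {"x":0,"y":-1.5,"z":-0.8,"ax":0,"ay":0,"az":0},
    {"x":0,"y":-3,"z":-1.6,"ax":0,"ay":0,"az":0},
    {"x":0,"y":-4.5,"z":-2.4,"ax":0,"ay":0,"az":0},
    {"x":0,"y":-6,"z":-3.2,"ax":0,"ay":0,"az":0},
    {"x":0,"y":-7.4,"z":-4,"ax":0,"ay":0,"az":0},
  ],
)

```text
time: 1.92
tool_pos: [0.4223, 0.157, 0.2315]
tool_rot: [0.085, 0.702, 0.085, -0.702]
contact_force: [0.4, -1.2, 0.3]
gripper_width: 1.0
```

```bash
python3 - <<'E'
from h import *
delta([.4505,.248,.18],[0,0,-1],[-.13,-.991,0]); print(sensors.state()["joint_pos"])
E
```

```text
shift [ 2.062 -3.265 -1.962] turn [ 4.252 -0.012 -0.   ]
[ 1.90685799e-01 -3.87516829e-01  2.00121391e+00 -1.46785447e-04
  1.52688742e+00  1.52084010e+00]
```

Request:
drive_tool(
  series=[
    {"x":0.5,"y":-0.8,"z":-0.5,"ax":1,"ay":0,"az":0},
    {"x":1,"y":-1.6,"z":-1,"ax":2,"ay":0,"az":0},
    {"x":1.5,"y":-2.4,"z":-1.5,"ax":3,"ay":0,"az":0},
    {"x":2,"y":-3.3,"z":-2,"ax":4.25,"ay":0,"az":0},
    {"x":2,"y":-3.3,"z":-2,"ax":4.25,"ay":0,"az":0},
  ],
)

```text
time: 2.33
tool_pos: [0.4502, 0.2491, 0.178]
tool_rot: [0.046, -0.704, 0.047, 0.707]
contact_force: [-0.6, -0.5, -0.1]
gripper_width: 1.0
```

```bash
python3 - <<'E'
from h import *
f=cams.grab_frame("wrist"); cv2.imwrite("pics/w1.png",f["img"])
import pickle; pickle.dump(f,open("w1.pkl","wb"))
s,p,M=tool();print(s["time"],p,M[:,1],s["joint_pos"]);print(proj(f,[[.4508,.248,.044],p]))
E
```

```text
2.3833 [0.45036246 0.24764021 0.17916638] [-0.12769769 -0.99181116  0.00198198] [ 3.57861405e-01 -1.75839732e-01  1.91946908e+00  8.67759807e-06
  1.40222345e+00  2.05670756e+00]
[[253.47420258 175.82240737]
 [256.14529749 248.52749485]]
```

View pics/w1.png

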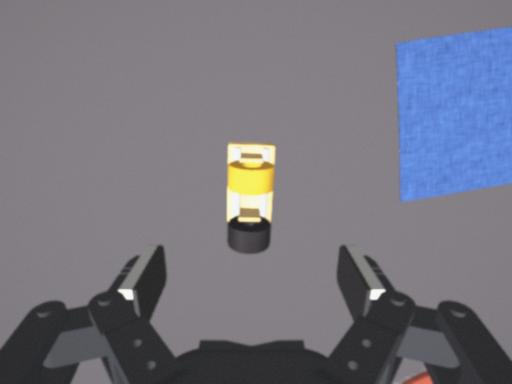

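```bash
python3 - <<'E'
from h import *
import pickle; f=pickle.load(open("w1.pkl","rb"))
m,c=blob(f,[15,150,120],[32,255,255],(200,140,300,215)); 
crop(f,200,130,300,260,5,"pics/w1c.png")
for lo,hi,b in(([20,200,100],[30,255,255],(200,155,300,200)),([0,0,0],[180,255,60],(210,215,290,255))):
    m,c=blob(f,lo,hi,b); x,y,w,h=cv2.boundingRect(c); print(x,y,w,h,cv2.minAreaRect(c))
E
```

```text
Traceback (most recent call last):
  File "h.py", line 24, in blob
    c=max(cv2.findContours(m,cv2.RETR_EXTERNAL,cv2.CHAIN_APPROX_NONE)[0],key=cv2.contourArea)
ValueError: max() iterable argument is empty
```

View pics/w1c.png

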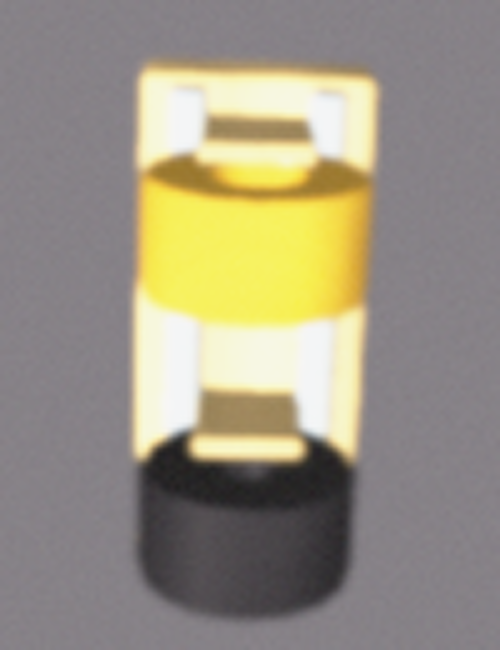

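```bash
python3 - <<'E'
from h import *
import pickle; f=pickle.load(open("w1.pkl","rb"))
C=lambda x,y:((x+.5)/5-.5+200,(y+.5)/5-.5+130)
P=onz(f,[C(257,178),C(247,478),C(141,178),C(374,180)],.044);print(P)
d=P[0]-P[1];print(np.linalg.norm(d),d/np.linalg.norm(d), "centre",P[0]-.012*d/np.linalg.norm(d))
E
```

```text
[[0.46146864 0.24897514 0.044     ]
 [0.39982779 0.25914627 0.044     ]
 [0.46433908 0.27069067 0.044     ]
 [0.45820228 0.22711066 0.044     ]]
0.06247435778698252 [ 0.98665831 -0.16280476  0.        ] centre [0.44962874 0.2509288  0.044     ]
```

```bash
python3 - <<'E'
from h import *
delta([.450,.250,.075],[0,0,-1],[-.147,-.989,0])
E
```

```text
shift [ 4.167 -0.1    0.011] turn [ 0.223  0.043 -0.023]
```

Request:
drive_tool(
  series=[
    {"x":1.4,"y":0,"z":0,"ax":0.2,"ay":0,"az":0},
    {"x":2.8,"y":-0.1,"z":0,"ax":0.2,"ay":0,"az":0},
    {"x":4.17,"y":-0.1,"z":0,"ax":0.2,"ay":0,"az":0},
    {"x":4.17,"y":-0.1,"z":0,"ax":0.2,"ay":0,"az":0},
  ],
)

```text
time: 2.72
tool_pos: [0.4467, 0.2464, 0.0704]
tool_rot: [0.05, -0.701, 0.054, 0.709]
contact_force: [-0.3, -0.2, -1.4]
gripper_width: 1.003
```

```bash
python3 - <<'E'
from h import *
f=cams.grab_frame("wrist"); cv2.imwrite("pics/w2.png",f["img"])
s,p,M=tool();print(s["time"],p,M[:,0],M[:,1]);print(proj(f,[[.450,.250,.044],p]))
E
```

```text
2.7667 [0.44878016 0.24728404 0.07386614] [-0.0075428  -0.00310206 -0.99996674] [-0.14775758 -0.98901476  0.00418263]
[[246.4110643  222.04443982]
 [251.37714941 248.13403262]]
```

View pics/w2.png

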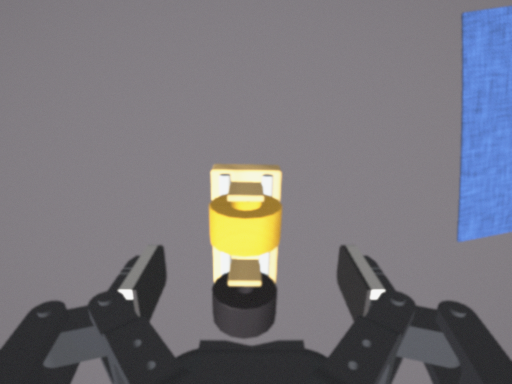

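```bash
python3 - <<'E'
from h import *
f=cams.grab_frame("wrist"); 
print(onz(f,[(245,210)],.044)-.012*np.array([.989,-.147,0]))
s,p,M=tool();print(s["time"],p)
delta([.450,.2505,.025],[0,0,-1],[-.147,-.989,0])
E
```

```text
[[0.44691462 0.25254041 0.044     ]]
2.8167 [0.4511665  0.24824901 0.0769445 ]
shift [ 2.078 -0.085  0.056] turn [-0.011  0.02  -0.014]
```

Request:
drive_tool(
  series=[
    {"x":1.0,"y":-0.12,"z":0.08,"ax":0,"ay":0,"az":0},
    {"x":1.7,"y":-0.12,"z":0.08,"ax":0,"ay":0,"az":0},
    {"x":2.05,"y":-0.12,"z":0.08,"ax":0,"ay":0,"az":0},
    {"x":2.05,"y":-0.12,"z":0.08,"ax":0,"ay":0,"az":0},
    {"x":2.05,"y":-0.12,"z":0.08,"ax":0,"ay":0,"az":0},
  ],
)

```text
time: 3.23
tool_pos: [0.4516, 0.2527, 0.0278]
tool_rot: [-0.053, 0.706, -0.052, -0.704]
contact_force: [0.4, 0.3, 0.3]
gripper_width: 0.998
```

Request:
drive_tool(
  series=[
    {"x":0,"y":0,"z":0,"ax":0,"ay":0,"az":0},
    {"x":0,"y":0,"z":0,"ax":0,"ay":0,"az":0},
    {"x":0,"y":0,"z":0,"ax":0,"ay":0,"az":0},
    {"x":0,"y":0,"z":0,"ax":0,"ay":0,"az":0},
    {"x":0,"y":0,"z":0,"ax":0,"ay":0,"az":0},
  ],
  hand=0,
)

```text
time: 3.65
tool_pos: [0.4511, 0.2503, 0.0277]
tool_rot: [-0.05, 0.706, -0.054, -0.705]
contact_force: [-2.7, -10.8, 10.5]
gripper_width: 0.5
```

Request:
drive_tool(
  series=[
    {"x":0,"y":0,"z":0,"ax":0,"ay":0,"az":0},
    {"x":0,"y":0,"z":0,"ax":0,"ay":0,"az":0},
    {"x":0,"y":0,"z":0,"ax":0,"ay":0,"az":0},
    {"x":0,"y":0,"z":0,"ax":0,"ay":0,"az":0},
  ],
)

```text
time: 3.98
tool_pos: [0.4511, 0.2503, 0.0277]
tool_rot: [-0.05, 0.706, -0.054, -0.705]
contact_force: [-3.2, -10.8, 9.9]
gripper_width: 0.501
```

```bash
python3 - <<'E'
from h import *
f=cams.grab_frame("wrist"); cv2.imwrite("pics/w3.png",f["img"])
s,p,M=tool();print(s["time"],p,s["gripper_width"],s["contact_force"])
E
```

```text
4.0333 [0.45111447 0.25030525 0.02769237] 0.5021144990125767 [ -3.29005334 -11.22868295  10.76534341]
```

View pics/w3.png

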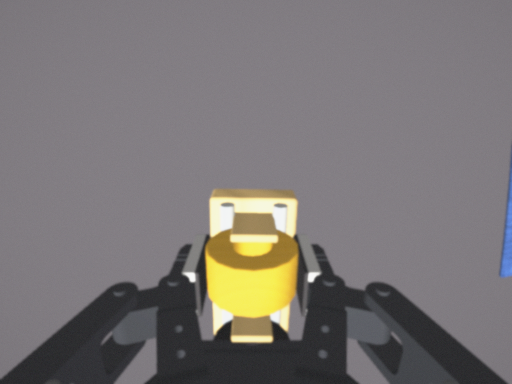

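The sleeve is gripped at an opening of 0.50, about 43 mm. Lifting.

Request:
drive_tool(
  series=[
    {"x":-0.6,"y":0,"z":0,"ax":0,"ay":0,"az":0},
    {"x":-1.4,"y":0,"z":0,"ax":0,"ay":0,"az":0},
    {"x":-2.6,"y":0,"z":0,"ax":0,"ay":0,"az":0},
    {"x":-3.8,"y":0,"z":0,"ax":0,"ay":0,"az":0},
    {"x":-5,"y":0,"z":0,"ax":0,"ay":0,"az":0},
  ],
)

```text
time: 4.45
tool_pos: [0.4495, 0.2521, 0.1516]
tool_rot: [0.052, -0.705, 0.053, 0.706]
contact_force: [0.1, -0.3, -1.8]
gripper_width: 0.502
```

```bash
python3 - <<'E'
from h import *
f=cams.grab_frame("wrist"); cv2.imwrite("pics/w4.png",f["img"])
s,p,M=tool();print(s["time"],p,s["gripper_width"],s["contact_force"],s["joint_pos"])
a=np.radians(0)
h=np.array([1,-.0,0]);th=np.radians(55)
delta([.52,.013,.15],[0,0,-1],[0,-1,0])
E
```

```text
4.5 [0.453452   0.25372529 0.15938132] 0.5002639812171683 [3.45979854 1.91512783 2.40462855] [ 3.66819614e-01 -1.53863007e-01  1.93424326e+00  5.78317930e-05
  1.35051938e+00  2.08596106e+00]
shift [ 0.364  9.132 -4.053] turn [-1.7   -0.111  0.053]
```

View pics/w4.png

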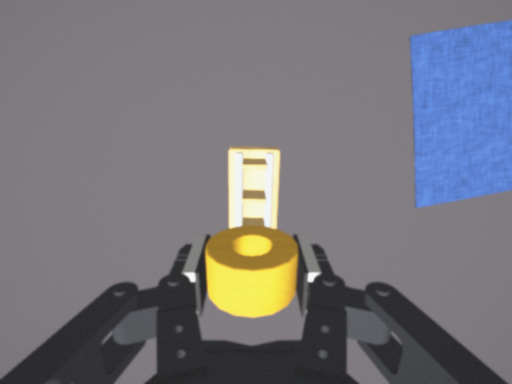

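Request:
drive_tool(
  series=[
    {"x":0,"y":1.4,"z":-0.6,"ax":-0.3,"ay":0,"az":0},
    {"x":0,"y":2.8,"z":-1.2,"ax":-0.6,"ay":0,"az":0},
    {"x":0,"y":4.2,"z":-1.8,"ax":-1,"ay":0,"az":0},
    {"x":0,"y":5.6,"z":-2.4,"ax":-1.3,"ay":0,"az":0},
    {"x":0,"y":7,"z":-3,"ax":-1.7,"ay":0,"az":0},
  ],
)

```text
time: 4.92
tool_pos: [0.4983, 0.0666, 0.1506]
tool_rot: [0.001, 0.707, 0.001, -0.707]
contact_force: [1.3, 0.6, -1.7]
gripper_width: 0.496
```

```bash
python3 - <<'E'
from h import *
s,p,M=tool();print(s["time"],p,s["gripper_width"],s["joint_pos"])
th=np.radians(55)
delta([.54,.013,.12],[np.sin(th),0,-np.cos(th)],[0,-1,0])
E
```

```text
4.9167 [0.49831143 0.06663159 0.15064146] 0.4962221048415405 [-1.52301321e-02 -1.81116131e-01  1.97329256e+00  4.73863527e-05
  1.34926197e+00  1.55372711e+00]
shift [ 1.226  2.148 -1.663] turn [ 0.019 10.998  0.011]
```

Request:
drive_tool(
  series=[
    {"x":0,"y":0.6,"z":-0.3,"ax":0,"ay":1.4,"az":0},
    {"x":0,"y":1.2,"z":-0.7,"ax":0,"ay":2.8,"az":0},
    {"x":0,"y":1.8,"z":-1.1,"ax":0,"ay":4.2,"az":0},
    {"x":0,"y":2.1,"z":-1.5,"ax":0,"ay":5.6,"az":0},
    {"x":0,"y":2.1,"z":-1.7,"ax":0,"ay":7,"az":0},
  ],
)

```text
time: 5.33
tool_pos: [0.5418, 0.014, 0.1518]
tool_rot: [-0.0, 0.889, -0.001, -0.459]
contact_force: [0.5, -0.0, -2.5]
gripper_width: 0.497
```

```bash
python3 - <<'E'
from h import *
s,p,M=tool();print(s["time"],p,s["gripper_width"],s["joint_pos"],M[:,0])
th=np.radians(55)
delta([.54,.013,.12],[np.sin(th),0,-np.cos(th)],[0,-1,0])
E
```

```text
5.3333 [0.54175007 0.01398788 0.15180795] 0.4967944631638444 [-0.15786157 -0.48166713  2.2894701   0.13392734  0.7261427   1.3428545 ] [ 0.57915483 -0.00241622 -0.81521399]
shift [0.997 0.038 0.794] turn [-0.012  3.922 -0.03 ]
```

Request:
drive_tool(
  series=[
    {"x":0.3,"y":0,"z":0.3,"ax":0,"ay":1.3,"az":0},
    {"x":0.6,"y":0,"z":0.6,"ax":0,"ay":2.6,"az":0},
    {"x":1,"y":0.03,"z":0.8,"ax":0,"ay":3.9,"az":0},
    {"x":1,"y":0.03,"z":0.8,"ax":0,"ay":3.9,"az":0},
    {"x":1,"y":0.03,"z":0.8,"ax":0,"ay":3.9,"az":0},
  ],
)

```text
time: 5.75
tool_pos: [0.5353, 0.0156, 0.1132]
tool_rot: [-0.001, 0.951, 0.0, -0.309]
contact_force: [-0.4, 0.3, -3.3]
gripper_width: 0.503
```

```bash
python3 - <<'E'
from h import *
s,p,M=tool();print(s["time"],p,s["gripper_width"],s["joint_pos"],M[:,0])
th=np.radians(55)
delta([.54,.013,.05],[np.sin(th),0,-np.cos(th)],[0,-1,0])
f=cams.grab_frame("scene"); crop(f,200,60,400,260,3,"pics/s2.png")
f=cams.grab_frame("wrist"); cv2.imwrite("pics/w5.png",f["img"])
E
```

```text
5.75 [0.53531514 0.01558506 0.11316754] 0.5033453456056076 [-0.1927518  -0.55926058  2.52352432  0.58155978  0.28821535  0.89600613] [ 0.80962691  0.00106918 -0.58694388]
shift [1.635 0.108 1.936] turn [-0.019  0.188  0.012]
```

View pics/s2.png

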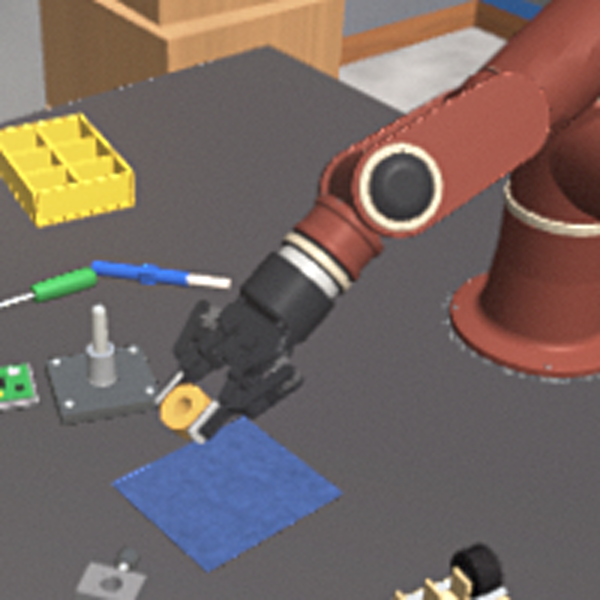

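View pics/w5.png

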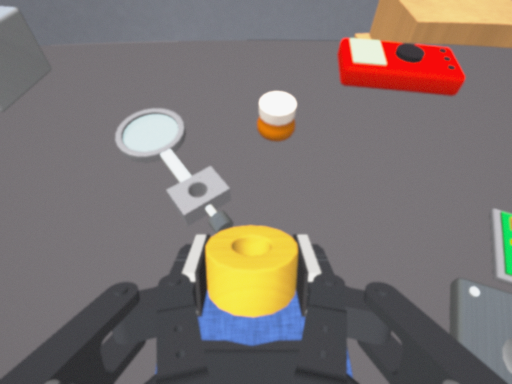

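```bash
python3 - <<'E'
from h import *
s,p,M=tool();print(s["time"],p,s["gripper_width"],s["joint_pos"],M[:,0])
th=np.radians(52)
delta([.552,.015,.06],[np.sin(th),0,-np.cos(th)],[0,-1,0])
E
```

```text
5.85 [0.53853191 0.015095   0.11832044] 0.5020152044061426 [-0.19222878 -0.55930819  2.51629995  0.57773605  0.2889973   0.89968075] [ 8.13045060e-01  3.17890157e-04 -5.82200678e-01]
shift [1.796 0.005 1.583] turn [-0.003 -0.479  0.004]
```

Request:
drive_tool(
  series=[
    {"x":0.6,"y":0,"z":0.5,"ax":0,"ay":-0.4,"az":0},
    {"x":1.2,"y":0,"z":1,"ax":0,"ay":-0.5,"az":0},
    {"x":1.8,"y":0,"z":1.6,"ax":0,"ay":-0.5,"az":0},
    {"x":1.8,"y":0,"z":1.6,"ax":0,"ay":-0.5,"az":0},
    {"x":1.8,"y":0,"z":1.6,"ax":0,"ay":-0.5,"az":0},
  ],
)

```text
time: 6.27
tool_pos: [0.553, 0.0152, 0.0597]
tool_rot: [-0.0, 0.945, 0.0, -0.326]
contact_force: [-0.5, -0.2, -1.2]
gripper_width: 0.502
```

```bash
python3 - <<'E'
from h import *
s,p,M=tool();print(s["time"],p,s["gripper_width"],s["joint_pos"],M[:,0],s["contact_force"])
th=np.radians(52)
delta([.552,.015,.025],[np.sin(th),0,-np.cos(th)],[0,-1,0])
f=cams.grab_frame("scene"); crop(f,200,60,400,260,3,"pics/s3.png")
E
```

```text
6.2667 [0.55301714 0.01520361 0.059742  ] 0.5015347391246949 [-0.17965192 -0.32667738  2.46739074  0.94743469  0.17529212  0.51942176] [ 0.78695514  0.00099278 -0.61700942] [-0.54727546 -0.18891585 -1.19780709]
shift [0.825 0.009 1.119] turn [-0.004  0.02   0.011]
```

View pics/s3.png

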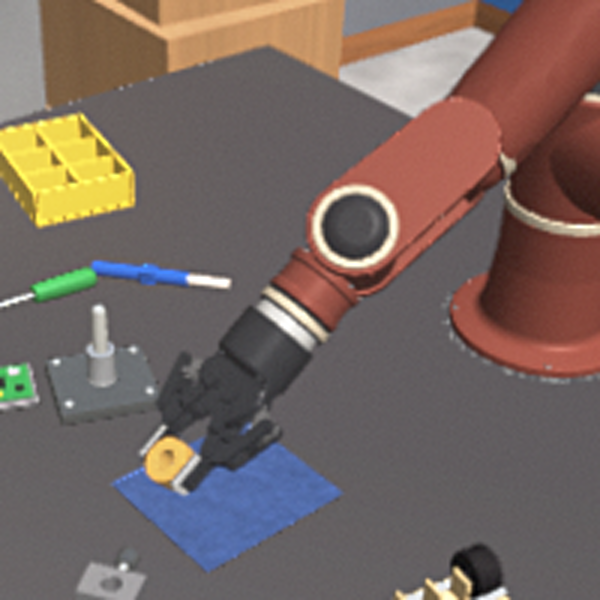

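```bash
python3 - <<'E'
from h import *
s,p,M=tool();print(s["time"],p)
th=np.radians(46)
delta([.55,.015,.019],[np.sin(th),0,-np.cos(th)],[0,-1,0])
E
```

```text
6.3167 [0.55338953 0.01510412 0.0608336 ]
shift [0.923 0.005 1.402] turn [ 1.0e-03 -1.2e+00  8.0e-03]
```

Request:
drive_tool(
  series=[
    {"x":0.2,"y":0,"z":0.3,"ax":0,"ay":-0.8,"az":0},
    {"x":0.5,"y":0,"z":0.7,"ax":0,"ay":-1.2,"az":0},
    {"x":0.75,"y":0,"z":1.1,"ax":0,"ay":-1.2,"az":0},
    {"x":0.9,"y":0,"z":1.35,"ax":0,"ay":-1.2,"az":0},
    {"x":0.9,"y":0,"z":1.35,"ax":0,"ay":-1.2,"az":0},
  ],
)

```text
time: 6.73
tool_pos: [0.5498, 0.0151, 0.02]
tool_rot: [-0.0, 0.927, 0.0, -0.375]
contact_force: [0.9, 0.4, -2.5]
gripper_width: 0.503
```

```bash
python3 - <<'E'
from h import *
f=cams.grab_frame("scene"); crop(f,200,60,400,260,3,"pics/s4.png")
f=cams.grab_frame("top"); crop(f,180,170,310,270,5,"pics/t4.png")
s,p,M=tool();print(s["time"],p,s["gripper_width"],s["joint_pos"],M[:,0],s["contact_force"])
E
```

```text
6.8333 [0.55038652 0.01483649 0.0212571 ] 0.4969330688852056 [-0.17139032 -0.21880532  2.42548916  0.73395368  0.18419514  0.72574214] [ 7.20685048e-01 -2.38712428e-04 -6.93262580e-01] [-0.6898874  -0.54324119 -2.07430234]
```

View pics/s4.png

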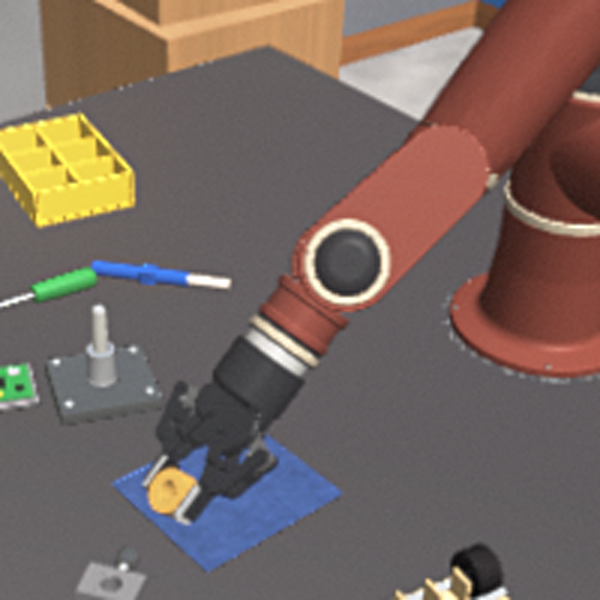

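View pics/t4.png

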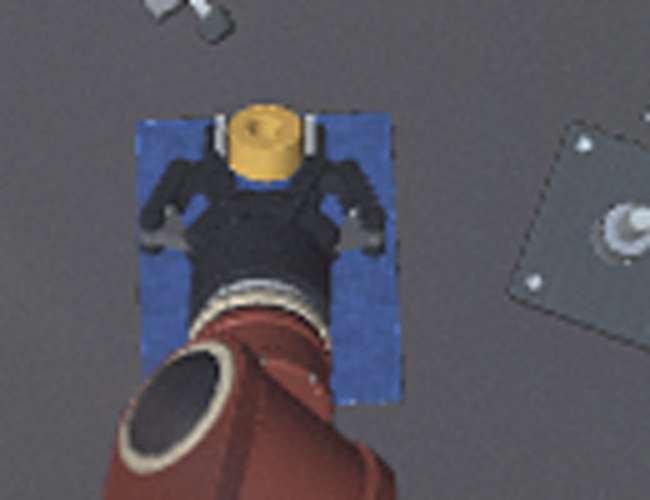

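Request:
drive_tool(
  series=[
    {"x":0.05,"y":0,"z":0.06,"ax":0,"ay":0,"az":0},
    {"x":0.11,"y":0,"z":0.12,"ax":0,"ay":0,"az":0},
    {"x":0.11,"y":0,"z":0.12,"ax":0,"ay":0,"az":0},
  ],
)

```text
time: 7.08
tool_pos: [0.5498, 0.0149, 0.0165]
tool_rot: [0.0, 0.927, -0.0, -0.374]
contact_force: [0.8, -0.9, -1.7]
gripper_width: 0.501
```

```bash
python3 - <<'E'
from h import *
f=cams.grab_frame("wrist"); cv2.imwrite("pics/w6.png",f["img"])
s,p,M=tool();print(s["time"],p,s["gripper_width"],s["joint_pos"],M[:,0],s["contact_force"])
E
```

```text
7.1333 [0.54972468 0.01486796 0.01653685] 0.4972171757243648 [-0.1715511  -0.20598021  2.42602653  0.78244641  0.17492435  0.67643998] [ 7.20288985e-01 -2.68517605e-04 -6.93674063e-01] [ 0.41387931  0.66556462 -1.91011564]
```

View pics/w6.png

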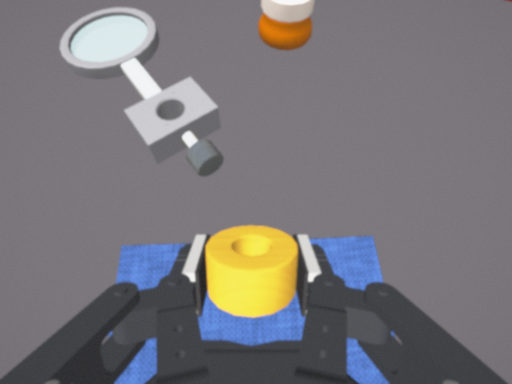

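Request:
drive_tool(
  series=[
    {"x":0.04,"y":0,"z":0.04,"ax":0,"ay":0,"az":0},
    {"x":0.08,"y":0,"z":0.08,"ax":0,"ay":0,"az":0},
    {"x":0.08,"y":0,"z":0.08,"ax":0,"ay":0,"az":0},
  ],
)

```text
time: 7.38
tool_pos: [0.551, 0.0146, 0.015]
tool_rot: [0.0, 0.928, -0.0, -0.373]
contact_force: [-1.6, 0.2, 6.2]
gripper_width: 0.501
```

Contact with the mat, about 8 N. Releasing.

Request:
drive_tool(
  series=[
    {"x":0,"y":0,"z":0,"ax":0,"ay":0,"az":0},
    {"x":0,"y":0,"z":0,"ax":0,"ay":0,"az":0},
    {"x":0,"y":0,"z":0,"ax":0,"ay":0,"az":0},
    {"x":0,"y":0,"z":0,"ax":0,"ay":0,"az":0},
    {"x":0,"y":0,"z":0,"ax":0,"ay":0,"az":0},
  ],
  hand=1,
)

```text
time: 7.8
tool_pos: [0.5492, 0.0149, 0.0128]
tool_rot: [-0.0, 0.927, -0.0, -0.375]
contact_force: [0.2, -0.5, 0.5]
gripper_width: 1.0
```

```bash
python3 - <<'E'
from h import *
f=cams.grab_frame("scene"); crop(f,200,60,400,260,3,"pics/s5.png")
f=cams.grab_frame("wrist"); cv2.imwrite("pics/w7.png",f["img"])
s,p,M=tool();print(s["time"],p,s["gripper_width"],s["contact_force"])
E
```

```text
7.9 [0.54915898 0.01493206 0.01271654] 0.9941198503008463 [ 0.20506454 -0.30596218  0.36222695]
```

View pics/w7.png

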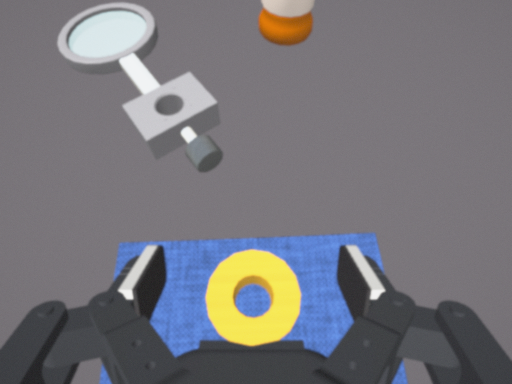

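View pics/s5.png

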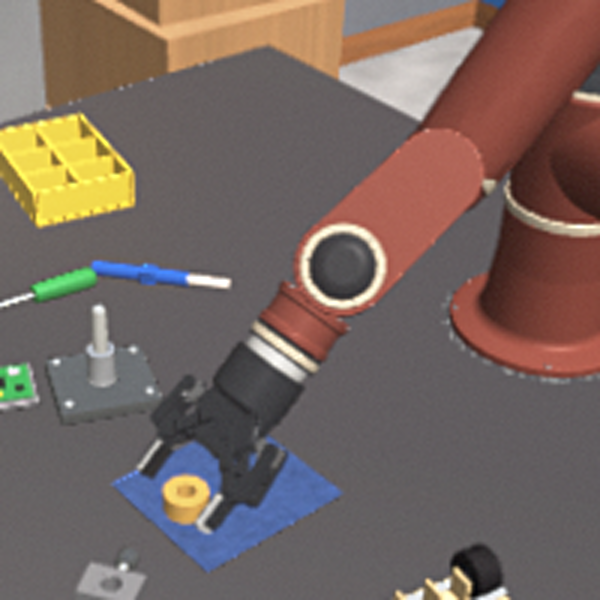

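Request:
drive_tool(
  series=[
    {"x":-0.7,"y":0,"z":-0.7,"ax":0,"ay":0,"az":0},
    {"x":-1.4,"y":0,"z":-1.4,"ax":0,"ay":-1,"az":0},
    {"x":-2.2,"y":0,"z":-2.2,"ax":0,"ay":-2.4,"az":0},
    {"x":-3,"y":0,"z":-3,"ax":0,"ay":-3.8,"az":0},
    {"x":-3.8,"y":0,"z":-3.8,"ax":0,"ay":-5.2,"az":0},
  ],
)

```text
time: 8.32
tool_pos: [0.5458, 0.0155, 0.1395]
tool_rot: [-0.001, 0.854, 0.005, -0.52]
contact_force: [1.4, 0.1, -0.6]
gripper_width: 1.001
```

```bash
python3 - <<'E'
from h import *
s,p,M=tool();print(s["time"],p,s["gripper_width"],s["joint_pos"],M[:,0])
delta([.525,.015,.15],[0,0,-1],[0,-1,0])
E
```

```text
8.3167 [0.54584961 0.01547934 0.13948773] 1.0008841717196624 [-0.14815153 -0.37064567  2.1986264   0.10390841  0.84494395  1.3661555 ] [ 0.45921621  0.00990032 -0.88826936]
shift [-0.757  0.01   0.548] turn [ 0.068 -5.468  0.101]
```

Request:
drive_tool(
  series=[
    {"x":-0.2,"y":0,"z":0.1,"ax":0,"ay":-1.4,"az":0},
    {"x":-0.4,"y":0,"z":0.3,"ax":0,"ay":-2.8,"az":0},
    {"x":-0.6,"y":0,"z":0.5,"ax":0,"ay":-4.2,"az":0},
    {"x":-0.7,"y":0,"z":0.5,"ax":0,"ay":-5.4,"az":0},
    {"x":-0.7,"y":0,"z":0.5,"ax":0,"ay":-5.4,"az":0},
  ],
)

```text
time: 8.73
tool_pos: [0.5315, 0.0154, 0.1499]
tool_rot: [0.001, 0.712, 0.006, -0.703]
contact_force: [0.2, -0.2, -0.2]
gripper_width: 0.998
```

Request:
drive_tool(
  series=[
    {"x":0,"y":0,"z":0,"ax":0,"ay":0,"az":0},
    {"x":0,"y":0,"z":0,"ax":0,"ay":0,"az":0},
    {"x":0,"y":0,"z":0,"ax":0,"ay":0,"az":0},
  ],
)

```text
time: 8.98
tool_pos: [0.5276, 0.0158, 0.1483]
tool_rot: [0.0, 0.712, 0.006, -0.703]
contact_force: [-0.0, 0.3, -0.6]
gripper_width: 0.998
```

```bash
python3 - <<'E'
from h import *
f=cams.grab_frame("wrist"); cv2.imwrite("pics/w8.png",f["img"])
h=cv2.cvtColor(f["img"],cv2.COLOR_BGR2HSV)
m=cv2.inRange(h,np.array([15,120,100]),np.array([35,255,255]))
cs,_=cv2.findContours(m,cv2.RETR_CCOMP,cv2.CHAIN_APPROX_NONE)
for c in cs:
    if cv2.contourArea(c)>100: 
        e=cv2.fitEllipse(c);print(e,onz(f,[e[0]],.027))
s,p,M=tool();print(s["time"],p,s["gripper_width"],s["joint_pos"],M[:,0],M[:,1])
print(proj(f,[p,p-[0,0,.02]]))
E
```

```text
((254.08303833007812, 184.36378479003906), (44.32038116455078, 46.79959487915039), 176.21942138671875) [[0.52624005 0.01536463 0.027     ]]
((253.95376586914062, 183.4979248046875), (14.731114387512207, 19.177104949951172), 88.111083984375) [[0.52707022 0.01549415 0.027     ]]
9.0333 [0.52760327 0.01578925 0.14849863] 1.0000637586823677 [-0.11654855 -0.12411459  1.92654117  0.01044957  1.32725574  1.4421459 ] [ 0.01302058  0.00868585 -0.9998775 ] [ 0.00969801 -0.99991633 -0.0085599 ]
[[253.28376536 248.4328446 ]
 [253.37476465 231.9387452 ]]
```

View pics/w8.png

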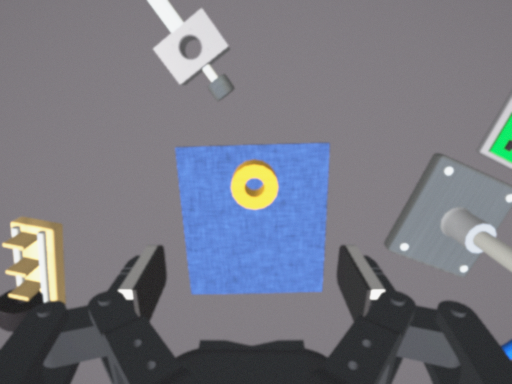

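```bash
python3 - <<'E'
from h import *
delta([.5268,.0155,.06],[0,0,-1],[0,-1,0])
E
```

```text
shift [3.539 0.042 0.079] turn [ 0.11  -0.15   0.099]
```

Request:
drive_tool(
  series=[
    {"x":1.2,"y":0,"z":0,"ax":0.1,"ay":-0.15,"az":0.1},
    {"x":2.4,"y":0.04,"z":0.08,"ax":0.1,"ay":-0.15,"az":0.1},
    {"x":3.5,"y":0.04,"z":0.08,"ax":0.1,"ay":-0.15,"az":0.1},
    {"x":3.5,"y":0.04,"z":0.08,"ax":0.1,"ay":-0.15,"az":0.1},
    {"x":3.5,"y":0.04,"z":0.08,"ax":0.1,"ay":-0.15,"az":0.1},
  ],
)

```text
time: 9.45
tool_pos: [0.5258, 0.0156, 0.0602]
tool_rot: [-0.0, -0.706, -0.0, 0.708]
contact_force: [-0.4, 0.2, 0.6]
gripper_width: 0.999
```

```bash
python3 - <<'E'
from h import *
f=cams.grab_frame("wrist"); cv2.imwrite("pics/w9.png",f["img"])
h=cv2.cvtColor(f["img"],cv2.COLOR_BGR2HSV)
m=cv2.inRange(h,np.array([15,120,100]),np.array([35,255,255]))
cs,_=cv2.findContours(m,cv2.RETR_CCOMP,cv2.CHAIN_APPROX_NONE)
for c in cs:
    if cv2.contourArea(c)>100: 
        e=cv2.fitEllipse(c);print(e,onz(f,[e[0]],.027))
s,p,M=tool();print(s["time"],p)
delta([.5268,.0155,.004],[0,0,-1],[0,-1,0])
E
```

```text
((253.31967163085938, 219.18968200683594), (64.4766616821289, 69.16474151611328), 176.7532501220703) [[0.52773403 0.01538459 0.027     ]]
((253.16343688964844, 217.6219482421875), (14.409710884094238, 24.003393173217773), 88.10511016845703) [[0.5288275  0.01548804 0.027     ]]
9.5 [0.5277289  0.01539343 0.06229513]
shift [ 2.332 -0.005  0.038] turn [ 0.01  -0.006 -0.003]
```

View pics/w9.png

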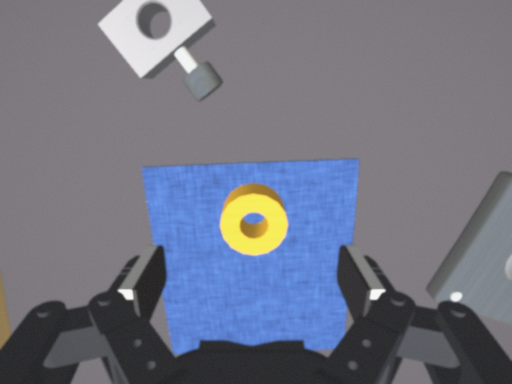

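Request:
drive_tool(
  series=[
    {"x":0.8,"y":0,"z":0.1,"ax":0,"ay":0,"az":0},
    {"x":1.6,"y":0,"z":0.1,"ax":0,"ay":0,"az":0},
    {"x":2.1,"y":0,"z":0.1,"ax":0,"ay":0,"az":0},
    {"x":2.28,"y":0,"z":0.1,"ax":0,"ay":0,"az":0},
    {"x":2.28,"y":0,"z":0.1,"ax":0,"ay":0,"az":0},
  ],
)

```text
time: 9.92
tool_pos: [0.5254, 0.0154, 0.0047]
tool_rot: [-0.0, -0.707, -0.0, 0.707]
contact_force: [-0.1, 0.2, 0.8]
gripper_width: 0.997
```

Request:
drive_tool(
  series=[
    {"x":0,"y":0,"z":0,"ax":0,"ay":0,"az":0},
    {"x":0,"y":0,"z":0,"ax":0,"ay":0,"az":0},
    {"x":0,"y":0,"z":0,"ax":0,"ay":0,"az":0},
  ],
)

```text
time: 10.17
tool_pos: [0.5265, 0.0153, 0.006]
tool_rot: [0.001, 0.708, 0.0, -0.706]
contact_force: [-0.7, 0.3, -0.0]
gripper_width: 1.001
```

```bash
python3 - <<'E'
from h import *
f=cams.grab_frame("wrist"); cv2.imwrite("pics/w10.png",f["img"])
s,p,M=tool();print(s["time"],p,s["contact_force"],M[:,0])
E
```

```text
10.2167 [0.52635002 0.01528727 0.00578773] [-0.54251152 -0.08821512 -0.44532919] [ 1.97010576e-03 -4.80218749e-04 -9.99997944e-01]
```

View pics/w10.png

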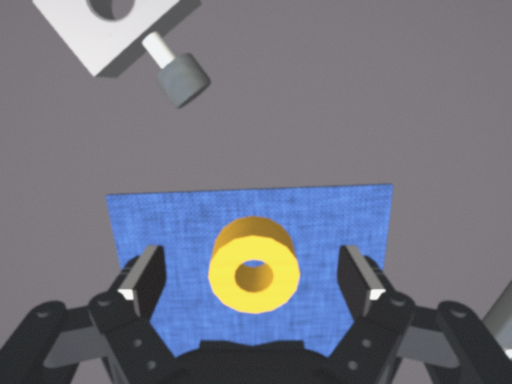

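Request:
drive_tool(
  series=[
    {"x":0.07,"y":0,"z":0.03,"ax":0,"ay":0,"az":0},
    {"x":0.07,"y":0,"z":0.03,"ax":0,"ay":0,"az":0},
    {"x":0.07,"y":0,"z":0.03,"ax":0,"ay":0,"az":0},
    {"x":0.07,"y":0,"z":0.03,"ax":0,"ay":0,"az":0},
    {"x":0.07,"y":0,"z":0.03,"ax":0,"ay":0,"az":0},
  ],
  hand=0,
)

```text
time: 10.63
tool_pos: [0.525, 0.0153, 0.0032]
tool_rot: [0.0, 0.707, 0.0, -0.707]
contact_force: [0.5, 0.3, 1.8]
gripper_width: 0.497
```

Request:
drive_tool(
  series=[
    {"x":0,"y":0,"z":0,"ax":0,"ay":0,"az":0},
    {"x":0,"y":0,"z":0,"ax":0,"ay":0,"az":0},
    {"x":0,"y":0,"z":0,"ax":0,"ay":0,"az":0},
  ],
)

```text
time: 10.88
tool_pos: [0.525, 0.0153, 0.0032]
tool_rot: [0.0, 0.707, 0.0, -0.707]
contact_force: [0.1, -0.5, 2.7]
gripper_width: 0.499
```

```bash
python3 - <<'E'
from h import *
f=cams.grab_frame("wrist"); cv2.imwrite("pics/w11.png",f["img"])
s,p,M=tool();print(s["time"],p,s["contact_force"],s["gripper_width"],M[:,0])
E
```

```text
10.9333 [0.52503595 0.01530667 0.00322073] [-0.10704256 -0.05164311  3.3161553 ] 0.4977499811687173 [ 6.21192575e-04 -3.47241050e-04 -9.99999747e-01]
```

View pics/w11.png

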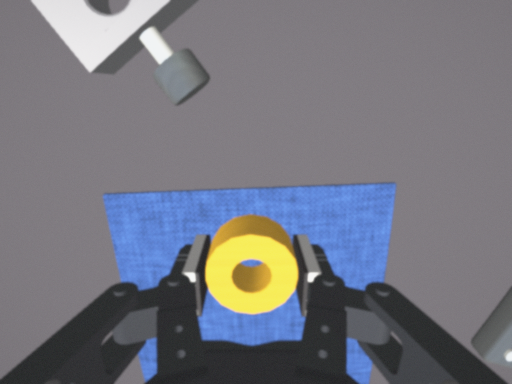

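```bash
python3 - <<'E'
from h import *
f=cams.grab_frame("wrist")
crop(f,195,205,310,325,6,"pics/w11c.png")
h=cv2.cvtColor(f["img"],cv2.COLOR_BGR2HSV); print(h[297:302,250],h[220:225,250])
m=cv2.inRange(h,np.array([20,120,245]),np.array([35,255,255]))
cs,_=cv2.findContours(m,cv2.RETR_CCOMP,cv2.CHAIN_APPROX_NONE)
s,p,M=tool()
for c in cs:
    if cv2.contourArea(c)>100: 
        e=cv2.fitEllipse(c);P=onz(f,[e[0]],.027);print(e,P,(P-p)@M)
E
```

```text
[[ 28 164 247]
 [ 28 159 247]
 [ 28 162 247]
 [ 28 162 247]
 [ 28 160 247]] [[ 20 177 160]
 [ 20 179 160]
 [ 21 178 156]
 [ 20 176 159]
 [ 20 184 159]]
((251.1563262939453, 273.69219970703125), (76.04702758789062, 89.7454605102539), 90.9776611328125) [[0.52522925 0.01644319 0.027     ]] [[-0.02374992 -0.00111857 -0.00018597]]
((250.90176391601562, 275.4559020996094), (36.845218658447266, 42.28529357910156), 86.29096984863281) [[0.52426543 0.01656012 0.027     ]] [[-0.02375066 -0.00123639  0.00077774]]
```

View pics/w11c.png

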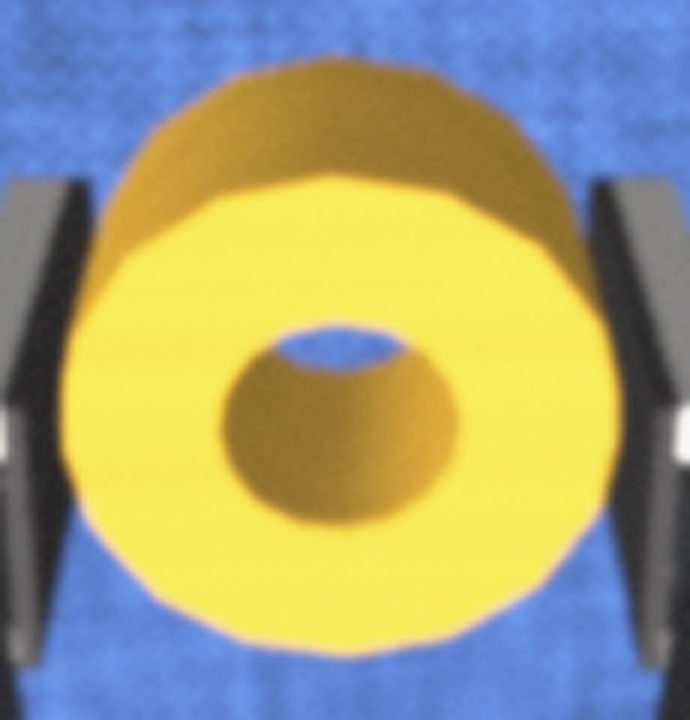

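Request:
drive_tool(
  series=[
    {"x":-0.6,"y":0,"z":0,"ax":0,"ay":0,"az":0},
    {"x":-1.8,"y":0,"z":0,"ax":0,"ay":0,"az":0},
    {"x":-3.2,"y":0,"z":0,"ax":0,"ay":0,"az":0},
    {"x":-4.6,"y":0.4,"z":0.2,"ax":0,"ay":0,"az":0},
    {"x":-5.8,"y":1.2,"z":0.6,"ax":0,"ay":0,"az":0},
  ],
)

```text
time: 11.4
tool_pos: [0.5094, -0.0135, 0.1489]
tool_rot: [-0.001, -0.707, -0.002, 0.707]
contact_force: [1.0, -1.7, -1.5]
gripper_width: 0.497
```

Request:
drive_tool(
  series=[
    {"x":-0.2,"y":1.4,"z":0.7,"ax":0,"ay":0,"az":0},
    {"x":-0.4,"y":2.8,"z":1.5,"ax":0,"ay":0,"az":0},
    {"x":-0.5,"y":4.2,"z":2.2,"ax":0,"ay":0,"az":0},
    {"x":-0.5,"y":5.6,"z":2.9,"ax":0,"ay":0,"az":0},
    {"x":-0.5,"y":6.9,"z":3.6,"ax":0,"ay":0,"az":0},
  ],
)

```text
time: 11.82
tool_pos: [0.4181, -0.1882, 0.1595]
tool_rot: [-0.0, -0.707, -0.001, 0.708]
contact_force: [0.5, -0.2, -2.1]
gripper_width: 0.499
```

Request:
drive_tool(
  series=[
    {"x":0,"y":0,"z":0,"ax":0,"ay":0,"az":0},
    {"x":0,"y":0,"z":0,"ax":0,"ay":0,"az":0},
    {"x":0,"y":0,"z":0,"ax":0,"ay":0,"az":0},
    {"x":0,"y":0,"z":0,"ax":0,"ay":0,"az":0},
  ],
)

```text
time: 12.15
tool_pos: [0.4199, -0.186, 0.1596]
tool_rot: [-0.0, -0.707, -0.001, 0.708]
contact_force: [-0.2, -0.3, -2.1]
gripper_width: 0.499
```

```bash
python3 - <<'E'
from h import *
import pickle
f=cams.grab_frame("wrist"); cv2.imwrite("pics/w12.png",f["img"])
s,p,M=tool();print(s["time"],p,s["contact_force"],s["gripper_width"],M[:,0],M[:,1])
pickle.dump((f,p,M),open("w12.pkl","wb"))
print(proj(f,[[.488,-.189,.107],[.488,-.189,.055]]))
E
```

```text
12.2 [ 0.42005973 -0.18594525  0.15979749] [-0.13861065  0.35028832 -2.83263118] 0.4986219600711395 [-1.00046924e-03  6.43590506e-04 -9.99999292e-01] [ 2.94795878e-03 -9.99995446e-01 -6.46537375e-04]
[[258.04679276 110.44599615]
 [256.734375   105.65138825]]
```

View pics/w12.png

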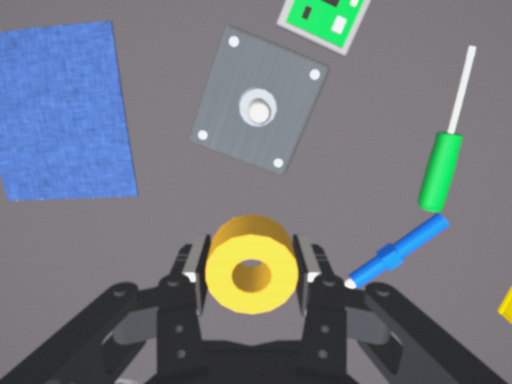

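Very useful: the camera looks almost straight down the shaft, which appears at (259,112). Zooming to get its circles.

```bash
python3 - <<'E'
import sys
from h import *
import pickle
f,p,M=pickle.load(open("w12.pkl","rb"))
crop(f,185,15,335,185,4,"pics/w12c.png")
E
```

```text
(no output)
```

View pics/w12c.png

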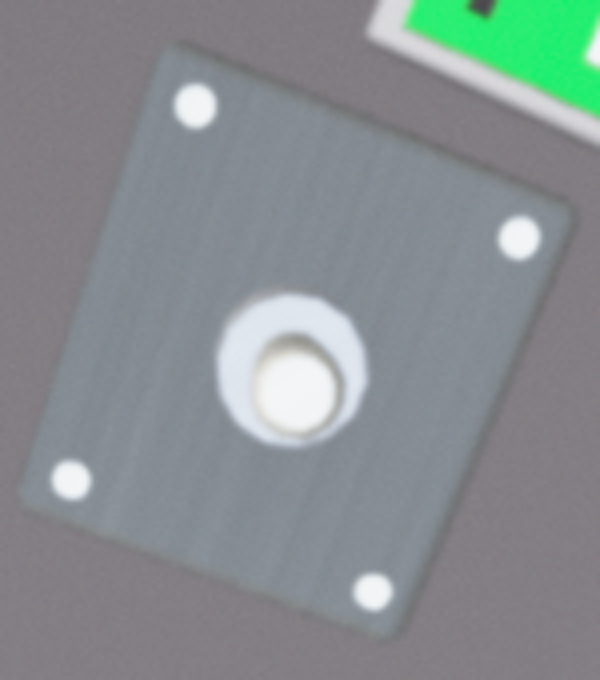

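```bash
python3 - <<'E'
from h import *
import pickle
f,p,M=pickle.load(open("w12.pkl","rb"))
C=lambda x,y:((x+.5)/4-.5+185,(y+.5)/4-.5+15)
for n,u,z in (("tip",C(295,390),.105),("boss",C(292,370),.055),("screws",C(289.5,354.5),.019)):
    P=onz(f,[u],z);print(n,P,"tool",(P-p)@M)
h=cv2.cvtColor(f["img"],cv2.COLOR_BGR2HSV)
m=cv2.inRange(h,np.array([20,120,245]),np.array([35,255,255]))
cs,_=cv2.findContours(m,cv2.RETR_CCOMP,cv2.CHAIN_APPROX_NONE)
for c in cs:
    if cv2.contourArea(c)>100: 
        e=cv2.fitEllipse(c);P=onz(f,[e[0]],p[2]+.0238);print(e,P,(P-p)@M)
E
```

```text
tip [[ 0.48680603 -0.18926098  0.105     ]] tool [[ 0.05472854  0.00354791 -0.06679092]]
boss [[ 0.48685655 -0.18971906  0.055     ]] tool [[ 0.10472816  0.00403846 -0.06689001]]
screws [[ 0.48808907 -0.18981512  0.019     ]] tool [[ 0.14072684  0.00416143 -0.06815819]]
((251.11349487304688, 273.716552734375), (76.2125244140625, 89.93118286132812), 90.8481216430664) [[ 0.42021932 -0.18493656  0.18359749]] [[-0.02379949 -0.0010236  -0.00013879]]
((250.8781280517578, 275.5635681152344), (36.61626434326172, 42.11826705932617), 85.94457244873047) [[ 0.41921002 -0.18483012  0.18359749]] [[-0.02379842 -0.00113302  0.00087019]]
```

```bash
python3 - <<'E'
from h import *
delta([.4873,-.1895,.118],[0,0,-1],[0,-1,0])
E
```

```text
shift [ 1.669  0.151 -2.691] turn [0.034 0.011 0.007]
```

Request:
drive_tool(
  series=[
    {"x":0,"y":0.1,"z":-1.2,"ax":0,"ay":0,"az":0},
    {"x":0.4,"y":0.15,"z":-2.4,"ax":0,"ay":0,"az":0},
    {"x":1.1,"y":0.15,"z":-2.7,"ax":0,"ay":0,"az":0},
    {"x":1.6,"y":0.15,"z":-2.7,"ax":0,"ay":0,"az":0},
    {"x":1.6,"y":0.15,"z":-2.7,"ax":0,"ay":0,"az":0},
  ],
)

```text
time: 12.62
tool_pos: [0.4855, -0.1884, 0.1163]
tool_rot: [0.0, -0.705, -0.003, 0.71]
contact_force: [-1.0, 0.4, -3.1]
gripper_width: 0.5
```

Request:
drive_tool(
  series=[
    {"x":0,"y":0,"z":0,"ax":0,"ay":0,"az":0},
    {"x":0,"y":0,"z":0,"ax":0,"ay":0,"az":0},
    {"x":0,"y":0,"z":0,"ax":0,"ay":0,"az":0},
    {"x":0,"y":0,"z":0,"ax":0,"ay":0,"az":0},
  ],
)

```text
time: 12.95
tool_pos: [0.4876, -0.1912, 0.1216]
tool_rot: [0.001, 0.708, -0.0, -0.707]
contact_force: [0.7, -0.5, -1.9]
gripper_width: 0.496
```

```bash
python3 - <<'E'
from h import *
f=cams.grab_frame("wrist"); cv2.imwrite("pics/w13.png",f["img"]); crop(f,195,205,310,325,5,"pics/w13c.png")
g=cams.grab_frame("scene"); crop(g,190,110,290,220,5,"pics/s13.png")
s,p,M=tool();print(s["time"],p,s["contact_force"],M[:,0],M[:,1])
delta([.4873,-.1895,.118],[0,0,-1],[0,-1,0])
E
```

```text
13.05 [ 0.48750134 -0.19117901  0.12132355] [ 0.04047094 -0.52206857 -2.47926533] [ 0.00121014 -0.00102085 -0.99999875] [ 6.19843664e-04 -9.99999286e-01  1.02159798e-03]
shift [ 0.133 -0.067  0.008] turn [ 0.007 -0.014 -0.012]
```

View pics/w13c.png

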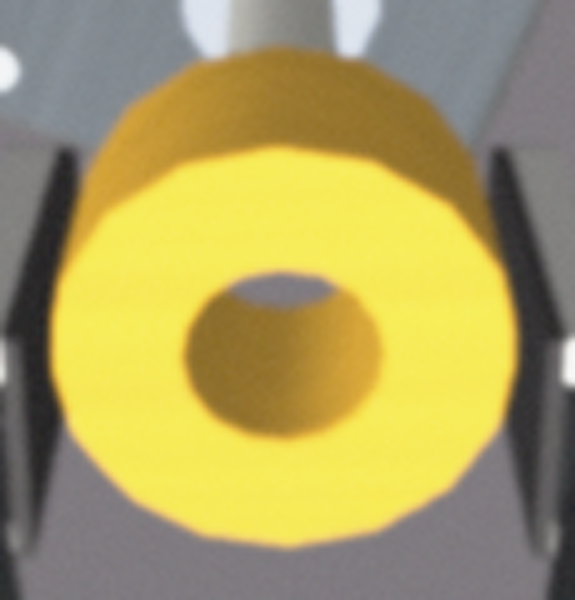

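View pics/s13.png

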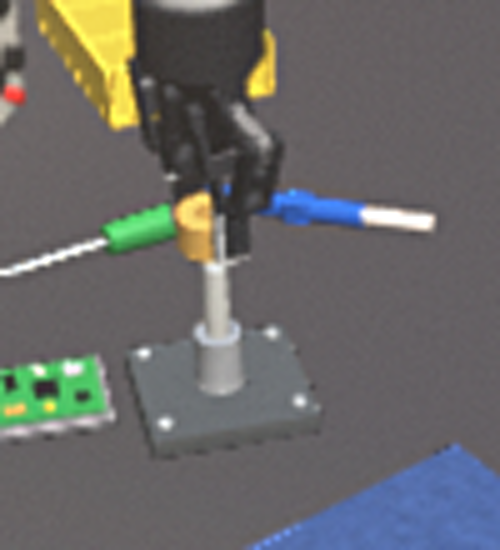

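Request:
drive_tool(
  series=[
    {"x":0.2,"y":0,"z":0,"ax":0,"ay":0,"az":0},
    {"x":0.4,"y":0,"z":0,"ax":0,"ay":0,"az":0},
    {"x":0.55,"y":0,"z":0,"ax":0,"ay":0,"az":0},
    {"x":0.7,"y":0,"z":0,"ax":0,"ay":0,"az":0},
    {"x":0.8,"y":0,"z":0,"ax":0,"ay":0,"az":0},
  ],
)

```text
time: 13.47
tool_pos: [0.4869, -0.1906, 0.0993]
tool_rot: [-0.0, -0.707, -0.0, 0.708]
contact_force: [0.5, 0.3, -2.9]
gripper_width: 0.496
```

Request:
drive_tool(
  series=[
    {"x":0.15,"y":0,"z":0,"ax":0,"ay":0,"az":0},
    {"x":0.3,"y":0,"z":0,"ax":0,"ay":0,"az":0},
    {"x":0.45,"y":0,"z":0,"ax":0,"ay":0,"az":0},
    {"x":0.6,"y":0,"z":0,"ax":0,"ay":0,"az":0},
    {"x":0.6,"y":0,"z":0,"ax":0,"ay":0,"az":0},
  ],
)

```text
time: 13.88
tool_pos: [0.4867, -0.1906, 0.0843]
tool_rot: [-0.0, -0.707, -0.001, 0.708]
contact_force: [-0.5, -0.7, -3.6]
gripper_width: 0.498
```

Request:
drive_tool(
  series=[
    {"x":0.2,"y":0,"z":0,"ax":0,"ay":0,"az":0},
    {"x":0.4,"y":0,"z":0,"ax":0,"ay":0,"az":0},
    {"x":0.6,"y":0,"z":0,"ax":0,"ay":0,"az":0},
    {"x":0.8,"y":0,"z":0,"ax":0,"ay":0,"az":0},
    {"x":0.9,"y":0,"z":0,"ax":0,"ay":0,"az":0},
  ],
)

```text
time: 14.3
tool_pos: [0.4868, -0.1906, 0.0618]
tool_rot: [-0.0, -0.707, -0.0, 0.708]
contact_force: [-0.2, -0.1, -2.5]
gripper_width: 0.499
```

```bash
python3 - <<'E'
from h import *
f=cams.grab_frame("wrist"); crop(f,150,150,350,330,4,"pics/w14c.png")
s,p,M=tool();print(s["time"],p,s["contact_force"],M[:,0],M[:,1])
E
```

```text
14.35 [ 0.48657866 -0.19048721  0.06147855] [-0.57437447 -0.03025253 -3.26974902] [-1.95017790e-03  7.75889309e-04 -9.99997797e-01] [ 8.64155317e-04 -9.99999324e-01 -7.77575754e-04]
```

View pics/w14c.png

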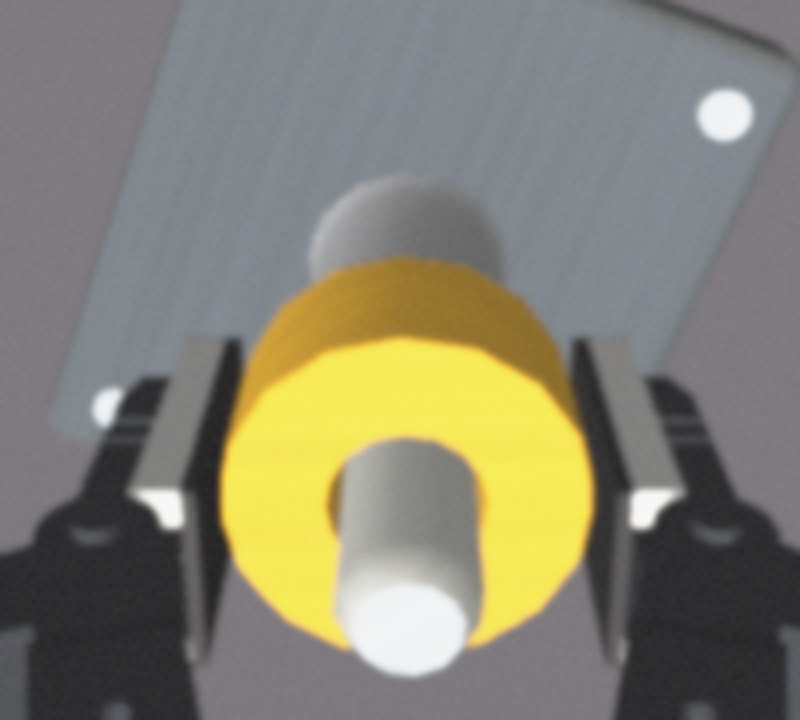

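The shaft passes cleanly through the bore with no contact force. Lowering the last few mm until it touches.

Request:
drive_tool(
  series=[
    {"x":0.06,"y":0,"z":0,"ax":0,"ay":0,"az":0},
    {"x":0.12,"y":0,"z":0,"ax":0,"ay":0,"az":0},
    {"x":0.18,"y":0,"z":0,"ax":0,"ay":0,"az":0},
    {"x":0.22,"y":0,"z":0,"ax":0,"ay":0,"az":0},
    {"x":0.22,"y":0,"z":0,"ax":0,"ay":0,"az":0},
  ],
)

```text
time: 14.77
tool_pos: [0.4873, -0.1908, 0.0572]
tool_rot: [-0.0, -0.707, -0.0, 0.707]
contact_force: [-0.3, 0.4, -1.6]
gripper_width: 0.498
```

Request:
drive_tool(
  series=[
    {"x":0.04,"y":0,"z":0,"ax":0,"ay":0,"az":0},
    {"x":0.08,"y":0,"z":0,"ax":0,"ay":0,"az":0},
    {"x":0.1,"y":0,"z":0,"ax":0,"ay":0,"az":0},
    {"x":0.1,"y":0,"z":0,"ax":0,"ay":0,"az":0},
  ],
)

```text
time: 15.1
tool_pos: [0.4874, -0.191, 0.0553]
tool_rot: [-0.0, -0.707, -0.0, 0.707]
contact_force: [-2.0, 1.6, 0.1]
gripper_width: 0.495
```

Request:
drive_tool(
  series=[
    {"x":0.02,"y":0,"z":0,"ax":0,"ay":0,"az":0},
    {"x":0.04,"y":0,"z":0,"ax":0,"ay":0,"az":0},
    {"x":0.04,"y":0,"z":0,"ax":0,"ay":0,"az":0},
  ],
)

```text
time: 15.35
tool_pos: [0.4875, -0.191, 0.0552]
tool_rot: [-0.0, -0.707, -0.0, 0.707]
contact_force: [-4.1, 2.0, 7.6]
gripper_width: 0.501
```

Seated at about +9 N. Opening.

Request:
drive_tool(
  series=[
    {"x":0,"y":0,"z":0,"ax":0,"ay":0,"az":0},
    {"x":0,"y":0,"z":0,"ax":0,"ay":0,"az":0},
    {"x":0,"y":0,"z":0,"ax":0,"ay":0,"az":0},
    {"x":0,"y":0,"z":0,"ax":0,"ay":0,"az":0},
    {"x":0,"y":0,"z":0,"ax":0,"ay":0,"az":0},
  ],
  hand=1,
)

```text
time: 15.77
tool_pos: [0.4873, -0.1909, 0.0538]
tool_rot: [-0.0, -0.707, -0.0, 0.707]
contact_force: [-0.2, -0.2, -0.4]
gripper_width: 1.0
```

```bash
python3 - <<'E'
from h import *
f=cams.grab_frame("wrist"); cv2.imwrite("pics/w15.png",f["img"])
s,p,M=tool();print(s["time"],p,s["contact_force"],M[:,0],M[:,1])
E
```

```text
15.8167 [ 0.48729224 -0.19089475  0.05374569] [-0.15351003 -0.13267471  0.72780997] [-2.43030332e-04 -1.90597343e-04 -9.99999952e-01] [ 9.18476077e-04 -9.99999560e-01  1.90374051e-04]
```

View pics/w15.png

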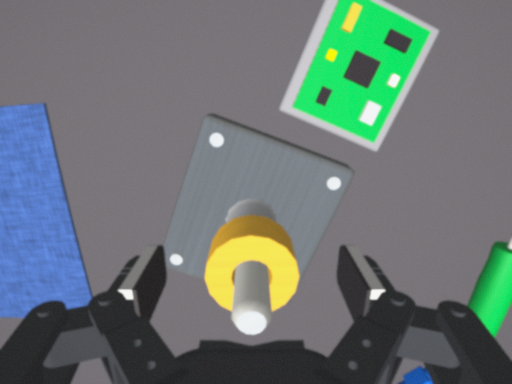

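Request:
drive_tool(
  series=[
    {"x":-1,"y":0,"z":0,"ax":0,"ay":0,"az":0},
    {"x":-2.2,"y":0,"z":0,"ax":0,"ay":0,"az":0},
    {"x":-3.4,"y":0,"z":0,"ax":0,"ay":0,"az":0},
    {"x":-4.4,"y":0,"z":0,"ax":0,"ay":0,"az":0},
    {"x":-4.4,"y":0,"z":0,"ax":0,"ay":0,"az":0},
  ],
)

```text
time: 16.23
tool_pos: [0.4906, -0.1927, 0.1708]
tool_rot: [0.002, 0.711, -0.002, -0.704]
contact_force: [0.7, -0.4, 0.9]
gripper_width: 1.002
```

```bash
python3 - <<'E'
from h import *
t=cams.grab_frame("top"); crop(t,250,160,360,260,5,"pics/t16.png")
w=cams.grab_frame("wrist"); cv2.imwrite("pics/w16.png",w["img"])
s,p,M=tool();print(s["time"],p,s["contact_force"])
delta([.643,.0695,.16],[0,0,-1],[.59,-.807,0])
E
```

```text
16.3333 [ 0.48808475 -0.19128692  0.16526918] [-0.20798918  0.30776395 -0.56108029]
shift [  0.208 -10.426  -6.206] turn [-7.224 -0.021 -0.028]
```

View pics/w16.png

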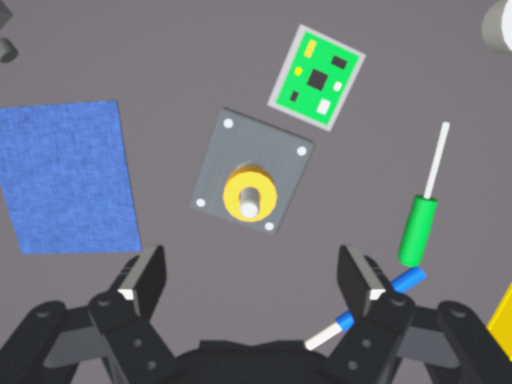

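Request:
drive_tool(
  series=[
    {"x":0,"y":-1.3,"z":-0.8,"ax":0,"ay":0,"az":0},
    {"x":0,"y":-2.6,"z":-1.6,"ax":0,"ay":0,"az":0},
    {"x":0,"y":-4,"z":-2.4,"ax":0,"ay":0,"az":0},
    {"x":0,"y":-5.4,"z":-3.2,"ax":0,"ay":0,"az":0},
    {"x":0,"y":-6.7,"z":-4,"ax":0,"ay":0,"az":0},
  ],
)

```text
time: 16.75
tool_pos: [0.5865, -0.0211, 0.1613]
tool_rot: [-0.0, -0.706, -0.001, 0.708]
contact_force: [0.5, -0.4, 0.2]
gripper_width: 0.997
```

Request:
drive_tool(
  series=[
    {"x":0.1,"y":-0.9,"z":-0.6,"ax":-1.4,"ay":0,"az":0},
    {"x":0.2,"y":-1.8,"z":-1.2,"ax":-2.8,"ay":0,"az":0},
    {"x":0.2,"y":-2.7,"z":-1.7,"ax":-4.2,"ay":0,"az":0},
    {"x":0.2,"y":-3.4,"z":-2.1,"ax":-5.6,"ay":0,"az":0},
    {"x":0.2,"y":-3.75,"z":-2.2,"ax":-7,"ay":0,"az":0},
  ],
)

```text
time: 17.17
tool_pos: [0.6418, 0.0728, 0.1558]
tool_rot: [-0.215, -0.672, -0.216, 0.675]
contact_force: [0.4, 0.5, 0.4]
gripper_width: 1.002
```

Request:
drive_tool(
  series=[
    {"x":0,"y":0,"z":0,"ax":-0.2,"ay":0,"az":0},
    {"x":0,"y":0,"z":0,"ax":-0.2,"ay":0,"az":0},
    {"x":0,"y":0,"z":0,"ax":-0.2,"ay":0,"az":0},
  ],
)

```text
time: 17.42
tool_pos: [0.6412, 0.0699, 0.1573]
tool_rot: [-0.218, -0.672, -0.218, 0.674]
contact_force: [-0.3, 0.1, 0.4]
gripper_width: 0.998
```

```bash
python3 - <<'E'
from h import *
import pickle
f=cams.grab_frame("wrist"); cv2.imwrite("pics/w17.png",f["img"])
s,p,M=tool();print(s["time"],p,M[:,0],M[:,1],s["joint_pos"])
pickle.dump((f,p,M),open("w17.pkl","wb"))
E
```

```text
17.4667 [0.64133935 0.06971592 0.15773939] [-1.90636231e-03 -4.55965188e-04 -9.99998079e-01] [ 5.86227285e-01 -8.10146289e-01 -7.48164537e-04] [-6.78995435e-03  1.53898517e-01  1.62929986e+00 -4.79482414e-04
  1.36029753e+00  9.37712003e-01]
```

View pics/w17.png

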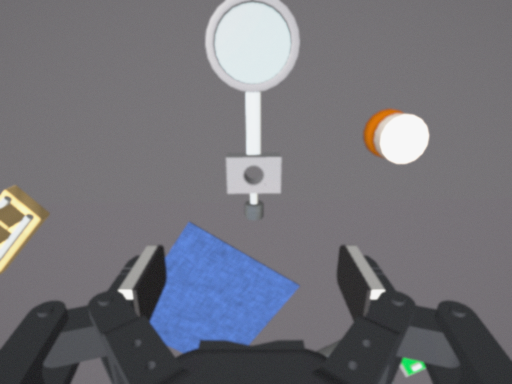

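```bash
python3 - <<'E'
from h import *
import pickle
f,p,M=pickle.load(open("w17.pkl","rb"))
crop(f,195,140,315,230,5,"pics/w17c.png")
B=onz(f,[(253.8,175)],.022);L=onz(f,[(252.7,44.5)],.012)
d=(L-B)[0];print(B,L,np.hypot(*d[:2]),np.degrees(np.arctan2(d[1],d[0])),(B-p)@M)
cor=onz(f,[(226,157),(281,156.5),(282,193.5),(227.5,194)],.022);print(cor.mean(0));e=cor[1]-cor[0];print(np.degrees(np.arctan2(e[1],e[0]))+90, np.linalg.norm(e))
E
```

```text
[[0.64402488 0.06970261 0.022     ]] [[0.73781652 0.13909472 0.012     ]] 0.11667106638769541 36.49603154027996 [[ 0.13573401  0.00168667 -0.00241379]]
[0.64371976 0.06908618 0.022     ]
36.46819954943702 0.051724475852947406
```

View pics/w17c.png

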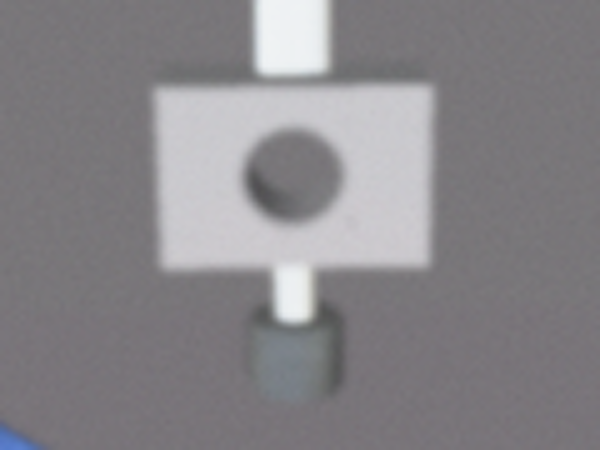

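```bash
python3 - <<'E'
from h import *
delta([.6438,.069,.05],[0,0,-1],[.592,-.806,0])
E
```

```text
shift [ 4.309  0.084 -0.071] turn [-0.081  0.021  0.009]
```

Request:
drive_tool(
  series=[
    {"x":1.2,"y":0.08,"z":-0.07,"ax":-0.08,"ay":0,"az":0},
    {"x":2.4,"y":0.08,"z":-0.07,"ax":-0.08,"ay":0,"az":0},
    {"x":3.6,"y":0.08,"z":-0.07,"ax":-0.08,"ay":0,"az":0},
    {"x":4.3,"y":0.08,"z":-0.07,"ax":-0.08,"ay":0,"az":0},
    {"x":4.3,"y":0.08,"z":-0.07,"ax":-0.08,"ay":0,"az":0},
  ],
)

```text
time: 17.88
tool_pos: [0.6402, 0.0689, 0.0454]
tool_rot: [-0.219, -0.668, -0.221, 0.675]
contact_force: [-1.2, -0.1, -1.5]
gripper_width: 1.005
```

Request:
drive_tool(
  series=[
    {"x":0,"y":0,"z":0,"ax":0,"ay":0,"az":0},
    {"x":0,"y":0,"z":0,"ax":0,"ay":0,"az":0},
    {"x":0,"y":0,"z":0,"ax":0,"ay":0,"az":0},
  ],
)

```text
time: 18.13
tool_pos: [0.6464, 0.0696, 0.054]
tool_rot: [0.221, 0.673, 0.22, -0.67]
contact_force: [0.6, 0.3, 0.9]
gripper_width: 1.003
```

```bash
python3 - <<'E'
from h import *
f=cams.grab_frame("wrist"); cv2.imwrite("pics/w18.png",f["img"])
s,p,M=tool();print(s["time"],p,M[:,0],M[:,1])
delta([.6438,.069,.001],[0,0,-1],[.592,-.806,0])
E
```

```text
18.1833 [0.64636063 0.06969167 0.05395142] [ 4.07637530e-03 -2.99423610e-04 -9.99991647e-01] [ 0.59367261 -0.80470228  0.002661  ]
shift [ 2.118 -0.044  0.105] turn [ 0.024 -0.036 -0.03 ]
```

View pics/w18.png

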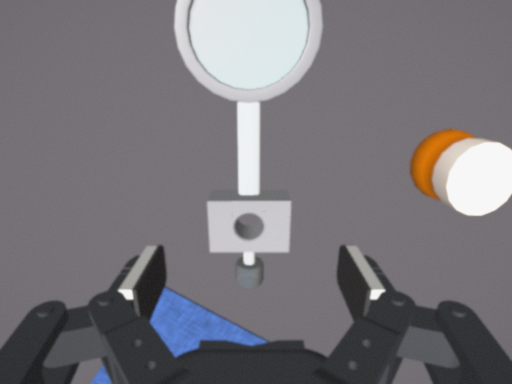

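```bash
python3 - <<'E'
from h import *
f=cams.grab_frame("wrist")
s,p,M=tool();B=onz(f,[(249,226.5)],.022);print(p,B,(B-p)@M)
delta([.6438,.069,.001],[0,0,-1],[.592,-.806,0])
E
```

```text
[0.64617616 0.06978161 0.0536957 ] [[0.64378423 0.06998672 0.022     ]] [[ 0.03168669 -0.00166101  0.00189091]]
shift [ 2.107 -0.036  0.101] turn [ 0.027 -0.032 -0.027]
```

Request:
drive_tool(
  series=[
    {"x":0.8,"y":-0.03,"z":0.08,"ax":0,"ay":0,"az":0},
    {"x":1.5,"y":-0.03,"z":0.08,"ax":0,"ay":0,"az":0},
    {"x":1.9,"y":-0.03,"z":0.08,"ax":0,"ay":0,"az":0},
    {"x":2.02,"y":-0.03,"z":0.08,"ax":0,"ay":0,"az":0},
    {"x":2.02,"y":-0.03,"z":0.08,"ax":0,"ay":0,"az":0},
  ],
)

```text
time: 18.65
tool_pos: [0.6422, 0.0694, 0.0003]
tool_rot: [-0.221, -0.671, -0.221, 0.672]
contact_force: [-0.1, 0.1, -0.5]
gripper_width: 0.997
```

Request:
drive_tool(
  series=[
    {"x":0,"y":0,"z":0,"ax":0,"ay":0,"az":0},
    {"x":0,"y":0,"z":0,"ax":0,"ay":0,"az":0},
    {"x":0,"y":0,"z":0,"ax":0,"ay":0,"az":0},
  ],
)

```text
time: 18.9
tool_pos: [0.6437, 0.0693, 0.0022]
tool_rot: [0.222, 0.672, 0.221, -0.671]
contact_force: [0.2, -0.5, 0.5]
gripper_width: 0.999
```

```bash
python3 - <<'E'
from h import *
f=cams.grab_frame("wrist"); cv2.imwrite("pics/w19.png",f["img"])
s,p,M=tool();print(s["time"],p,M[:,0],M[:,1],s["contact_force"])
delta([.6438,.069,.001],[0,0,-1],[.592,-.806,0])
E
```

```text
18.95 [0.64349369 0.06932953 0.00201403] [ 1.81469240e-03 -2.55487033e-04 -9.99998321e-01] [ 0.59421018 -0.80430878  0.0012838 ] [ 0.0609054  0.7142111 -0.0935479]
shift [ 0.041  0.018 -0.002] turn [ 0.032 -0.015 -0.015]
```

View pics/w19.png

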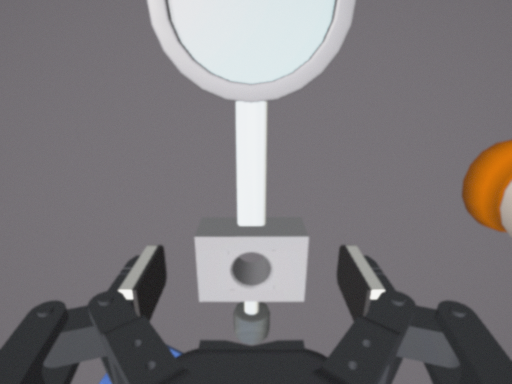

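Request:
drive_tool(
  series=[
    {"x":0,"y":0,"z":0,"ax":0,"ay":0,"az":0},
    {"x":0,"y":0,"z":0,"ax":0,"ay":0,"az":0},
    {"x":0,"y":0,"z":0,"ax":0,"ay":0,"az":0},
    {"x":0,"y":0,"z":0,"ax":0,"ay":0,"az":0},
    {"x":0,"y":0,"z":0,"ax":0,"ay":0,"az":0},
  ],
  hand=0,
)

```text
time: 19.37
tool_pos: [0.6432, 0.0693, 0.0015]
tool_rot: [0.221, 0.672, 0.221, -0.671]
contact_force: [0.6, -0.1, 2.7]
gripper_width: 0.594
```

Request:
drive_tool(
  series=[
    {"x":0,"y":0,"z":0,"ax":0,"ay":0,"az":0},
    {"x":0,"y":0,"z":0,"ax":0,"ay":0,"az":0},
    {"x":0,"y":0,"z":0,"ax":0,"ay":0,"az":0},
  ],
)

```text
time: 19.62
tool_pos: [0.6432, 0.0693, 0.0014]
tool_rot: [0.221, 0.672, 0.221, -0.671]
contact_force: [-0.2, 0.3, 4.0]
gripper_width: 0.59
```

```bash
python3 - <<'E'
from h import *
f=cams.grab_frame("wrist"); cv2.imwrite("pics/w20.png",f["img"]); crop(f,180,200,330,330,5,"pics/w20c.png")
s,p,M=tool();print(s["time"],p,M[:,0],M[:,1],s["contact_force"],s["gripper_width"])
E
```

```text
19.6667 [0.64317615 0.06929098 0.00143282] [ 1.02193010e-03 -2.58721430e-04 -9.99999444e-01] [ 0.59415782 -0.80434807  0.00081529] [ 0.96805634 -0.63208422  5.04452395] 0.594337262049972
```

View pics/w20c.png

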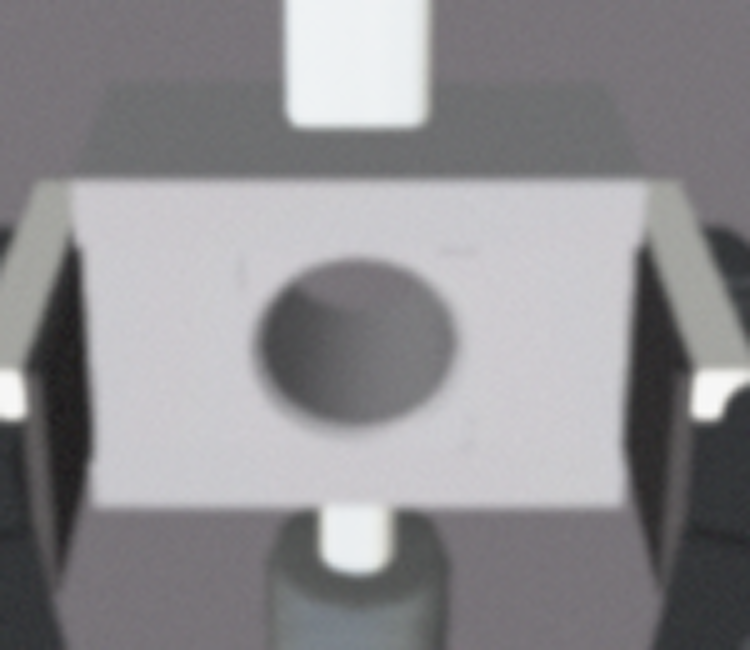

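```bash
python3 - <<'E'
from h import *
f=cams.grab_frame("wrist")
s,p,M=tool()
B=onz(f,[(251.0,268.6)],.022);print("bore in tool",(B-p)@M)
w=cams.grab_frame("top")
E
python3 - <<'E'
import sys; sys.path.insert(0,".")
from h import *
# sleeve top-face centre for the same manual style (w11c zoom 6: outer ellipse centre (341,416), bore (340,425))
E
```

```text
bore in tool [[-0.02057007 -0.00052977 -0.00135888]]
```

Request:
drive_tool(
  series=[
    {"x":-0.5,"y":0,"z":0,"ax":0,"ay":0,"az":0},
    {"x":-1.5,"y":0,"z":0,"ax":0,"ay":0,"az":0},
    {"x":-2.8,"y":0,"z":0,"ax":0,"ay":0,"az":0},
    {"x":-4.1,"y":0,"z":0,"ax":0,"ay":0,"az":0},
    {"x":-5.4,"y":0,"z":0,"ax":0,"ay":0,"az":0},
  ],
)

```text
time: 20.18
tool_pos: [0.6409, 0.0695, 0.1356]
tool_rot: [-0.221, -0.67, -0.222, 0.673]
contact_force: [0.5, 0.2, -2.4]
gripper_width: 0.591
```

```bash
python3 - <<'E'
from h import *
f=cams.grab_frame("wrist"); cv2.imwrite("pics/w21.png",f["img"])
s,p,M=tool();print(s["time"],p,M[:,0],M[:,1],s["contact_force"],s["gripper_width"])
delta([.4863,-.1899,.165],[0,0,-1],[-.574,-.819,0])
E
```

```text
20.2333 [0.64554236 0.06953469 0.14471023] [ 9.10461293e-03 -2.19651112e-04 -9.99958528e-01] [ 0.59436103 -0.80417892  0.0055883 ] [3.27959453 0.48330567 3.41108607] 0.5867488521206781
shift [-0.867  4.564 11.285] turn [ 1.4299e+01 -1.1100e-01 -4.0000e-03]
```

View pics/w21.png

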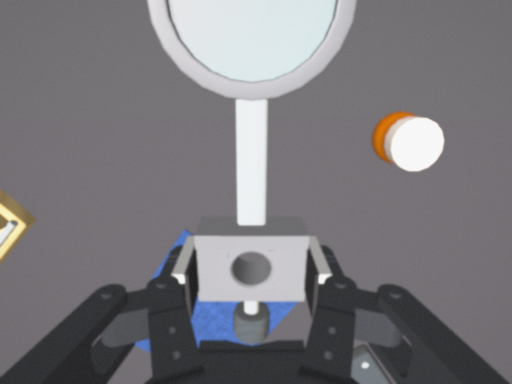

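Request:
drive_tool(
  series=[
    {"x":-0.3,"y":0.4,"z":0.9,"ax":1,"ay":0,"az":0},
    {"x":-0.7,"y":0.8,"z":2.1,"ax":2.3,"ay":0,"az":0},
    {"x":-0.9,"y":1.4,"z":3.3,"ax":3.7,"ay":0,"az":0},
    {"x":-0.9,"y":1.9,"z":4.5,"ax":5.1,"ay":0,"az":0},
    {"x":-0.9,"y":2.3,"z":5.7,"ax":6.5,"ay":0,"az":0},
  ],
)

```text
time: 20.65
tool_pos: [0.5607, -0.0625, 0.1577]
tool_rot: [-0.022, -0.706, -0.022, 0.707]
contact_force: [-0.2, -1.0, -1.9]
gripper_width: 0.59
```

```bash
python3 - <<'E'
from h import *
s,p,M=tool();print(s["time"],p,s["gripper_width"])
delta([.4863,-.1899,.165],[0,0,-1],[-.574,-.819,0])
E
```

```text
20.65 [ 0.56067216 -0.0625329   0.15765231] 0.5904389801769249
shift [-0.289  4.896  3.292] turn [ 7.73e+00  1.60e-02 -6.00e-03]
```

Request:
drive_tool(
  series=[
    {"x":-0.1,"y":1.1,"z":0.8,"ax":1.4,"ay":0,"az":0},
    {"x":-0.2,"y":2.2,"z":1.5,"ax":2.8,"ay":0,"az":0},
    {"x":-0.3,"y":3.2,"z":2.2,"ax":4.2,"ay":0,"az":0},
    {"x":-0.3,"y":4.1,"z":2.8,"ax":5.6,"ay":0,"az":0},
    {"x":-0.3,"y":4.8,"z":3.2,"ax":6.8,"ay":0,"az":0},
  ],
)

```text
time: 21.07
tool_pos: [0.4884, -0.1879, 0.1647]
tool_rot: [0.186, -0.681, 0.186, 0.683]
contact_force: [1.4, 0.8, -2.6]
gripper_width: 0.592
```

Request:
drive_tool(
  series=[
    {"x":0,"y":0,"z":0,"ax":0.5,"ay":0,"az":0},
    {"x":0,"y":0,"z":0,"ax":0.9,"ay":0,"az":0},
    {"x":0,"y":0,"z":0,"ax":0.9,"ay":0,"az":0},
    {"x":0,"y":0,"z":0,"ax":0.9,"ay":0,"az":0},
    {"x":0,"y":0,"z":0,"ax":0.9,"ay":0,"az":0},
  ],
)

```text
time: 21.48
tool_pos: [0.4902, -0.1863, 0.1651]
tool_rot: [0.21, -0.675, 0.21, 0.676]
contact_force: [-0.1, 0.1, -2.4]
gripper_width: 0.59
```

```bash
python3 - <<'E'
from h import *
f=cams.grab_frame("wrist"); cv2.imwrite("pics/w22.png",f["img"])
t=cams.grab_frame("top"); crop(t,250,130,370,250,5,"pics/t22.png")
s,p,M=tool();print(s["time"],p,s["gripper_width"],M[:,0],M[:,1])
delta([.4863,-.1899,.118],[0,0,-1],[-.574,-.819,0])
E
```

```text
21.5833 [ 0.49051606 -0.18637259  0.16551754] 0.5937025896059076 [-7.82287182e-04  1.12684077e-04 -9.99999688e-01] [-5.66237581e-01 -8.24242003e-01  3.50081562e-04]
shift [1.901 0.211 0.058] turn [ 0.107  0.008 -0.004]
```

View pics/w22.png

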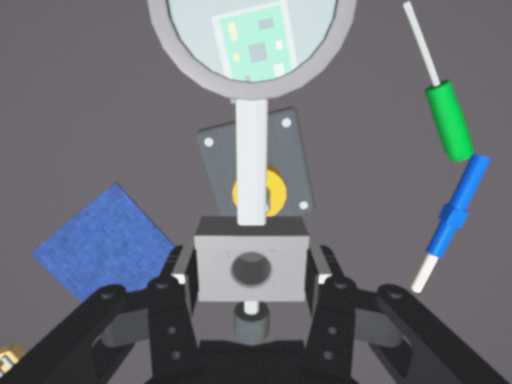

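View pics/t22.png

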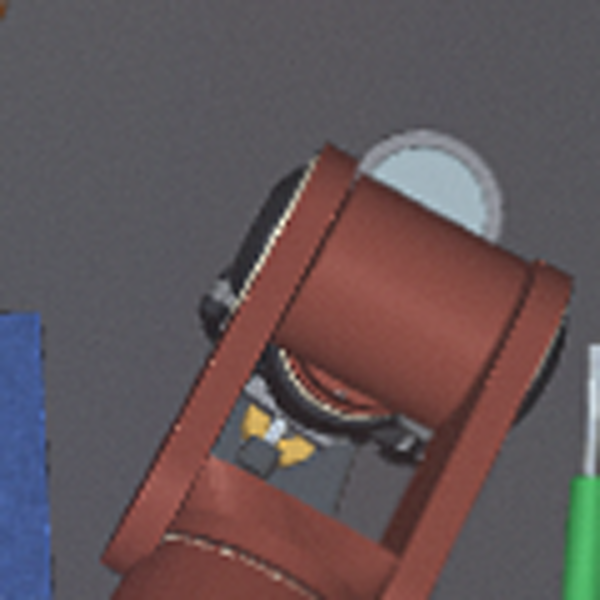

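Request:
drive_tool(
  series=[
    {"x":0.4,"y":0.1,"z":0.06,"ax":0.1,"ay":0,"az":0},
    {"x":0.8,"y":0.21,"z":0.06,"ax":0.1,"ay":0,"az":0},
    {"x":1.3,"y":0.21,"z":0.06,"ax":0.1,"ay":0,"az":0},
    {"x":1.7,"y":0.21,"z":0.06,"ax":0.1,"ay":0,"az":0},
    {"x":1.85,"y":0.21,"z":0.06,"ax":0.1,"ay":0,"az":0},
  ],
)

```text
time: 22.0
tool_pos: [0.4847, -0.1894, 0.1162]
tool_rot: [0.213, -0.673, 0.213, 0.676]
contact_force: [-0.1, 0.5, -2.5]
gripper_width: 0.592
```

Request:
drive_tool(
  series=[
    {"x":0,"y":0,"z":0,"ax":0,"ay":0,"az":0},
    {"x":0,"y":0,"z":0,"ax":0,"ay":0,"az":0},
    {"x":0,"y":0,"z":0,"ax":0,"ay":0,"az":0},
    {"x":0,"y":0,"z":0,"ax":0,"ay":0,"az":0},
  ],
)

```text
time: 22.33
tool_pos: [0.487, -0.1906, 0.1205]
tool_rot: [-0.213, 0.675, -0.213, -0.674]
contact_force: [-0.2, 0.0, -1.8]
gripper_width: 0.599
```

```bash
python3 - <<'E'
from h import *
f=cams.grab_frame("wrist"); cv2.imwrite("pics/w23.png",f["img"]); crop(f,170,120,340,330,3.5,"pics/w23c.png")
g=cams.grab_frame("scene"); crop(g,170,90,290,220,4.5,"pics/s23.png")
s,p,M=tool();print(s["time"],p,s["gripper_width"],M[:,0],M[:,1],s["contact_force"])
delta([.4863,-.1899,.118],[0,0,-1],[-.574,-.819,0])
E
```

```text
22.4333 [ 0.48690588 -0.19051643  0.12042964] 0.5943627671937488 [ 1.11377693e-03 -9.40829352e-04 -9.99998937e-01] [-5.74196816e-01 -8.18717289e-01  1.30746226e-04] [-0.11065306  0.12148383 -2.52041522]
shift [ 0.097 -0.006  0.034] turn [-0.004 -0.017 -0.002]
```

View pics/w23c.png

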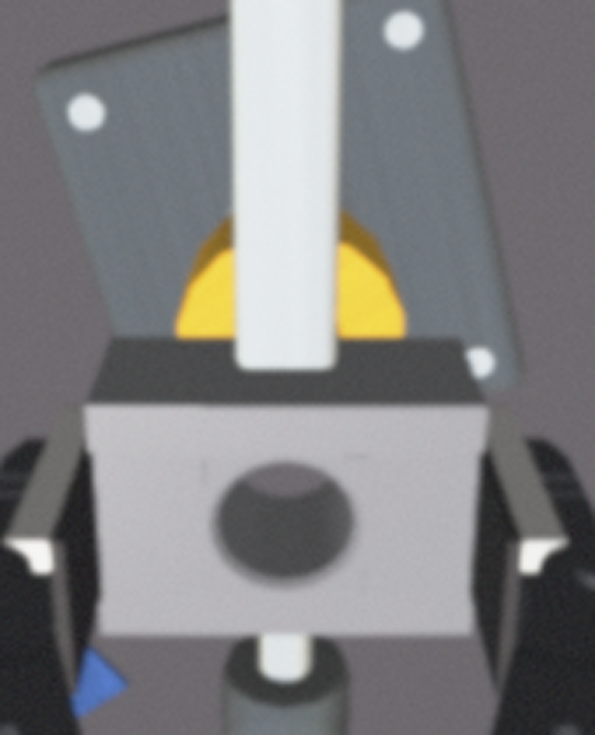

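View pics/s23.png

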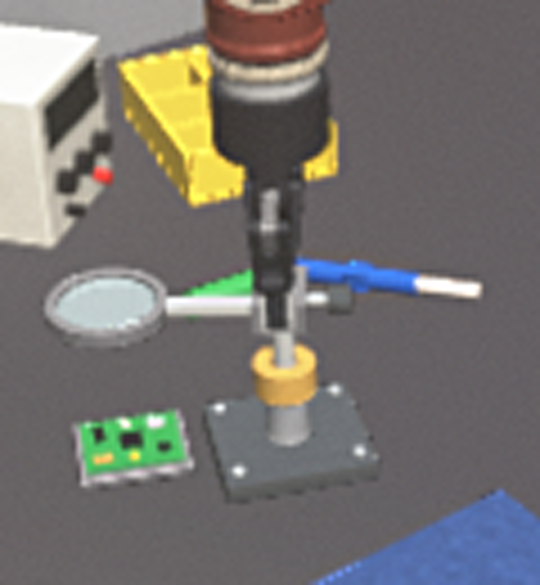

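```bash
python3 - <<'E'
from h import *
f=cams.grab_frame("wrist")
s,p,M=tool();print(p)
for uv,z in(((253.1,213),.079),((251.4-.4,268.6),p[2]+.0206),((220,213),.079),((286,213),.079)):
    print((onz(f,[uv],z)-p)@M)
# where would shaft tip (axis) lie given sleeve
E
```

```text
[ 0.48680575 -0.1904683   0.12030483]
[[ 0.04130724 -0.00012702 -0.00205254]]
[[-2.06001606e-02 -1.42570890e-03 -7.90647335e-05]]
[[ 0.04130353 -0.02209131 -0.00202504]]
[[ 0.04131089  0.02170683 -0.00205232]]
```

Request:
drive_tool(
  series=[
    {"x":0.2,"y":0.02,"z":0.01,"ax":0,"ay":0,"az":0},
    {"x":0.4,"y":0.02,"z":0.01,"ax":0,"ay":0,"az":0},
    {"x":0.55,"y":0.02,"z":0.01,"ax":0,"ay":0,"az":0},
    {"x":0.7,"y":0.02,"z":0.01,"ax":0,"ay":0,"az":0},
    {"x":0.75,"y":0.02,"z":0.01,"ax":0,"ay":0,"az":0},
  ],
)

```text
time: 22.9
tool_pos: [0.4853, -0.1902, 0.0996]
tool_rot: [0.213, -0.674, 0.213, 0.675]
contact_force: [-0.5, -0.9, -2.0]
gripper_width: 0.591
```

Request:
drive_tool(
  series=[
    {"x":0,"y":0,"z":0,"ax":0,"ay":0,"az":0},
    {"x":0,"y":0,"z":0,"ax":0,"ay":0,"az":0},
    {"x":0,"y":0,"z":0,"ax":0,"ay":0,"az":0},
  ],
)

```text
time: 23.15
tool_pos: [0.4861, -0.1906, 0.1011]
tool_rot: [-0.213, 0.674, -0.213, -0.674]
contact_force: [0.2, -0.3, -1.8]
gripper_width: 0.588
```

```bash
python3 - <<'E'
from h import *
f=cams.grab_frame("wrist"); crop(f,170,120,340,330,3.5,"pics/w24c.png")
s,p,M=tool();print(s["time"],p,s["gripper_width"],M[:,0],M[:,1],s["contact_force"])
E
```

```text
23.2 [ 0.4861622  -0.19067737  0.10121846] 0.5941516459789521 [ 3.90987797e-04 -5.31216133e-04 -9.99999782e-01] [-5.74236428e-01 -8.18689490e-01  2.10381675e-04] [ 0.11097649 -0.26453723 -2.9353173 ]
```

View pics/w24c.png

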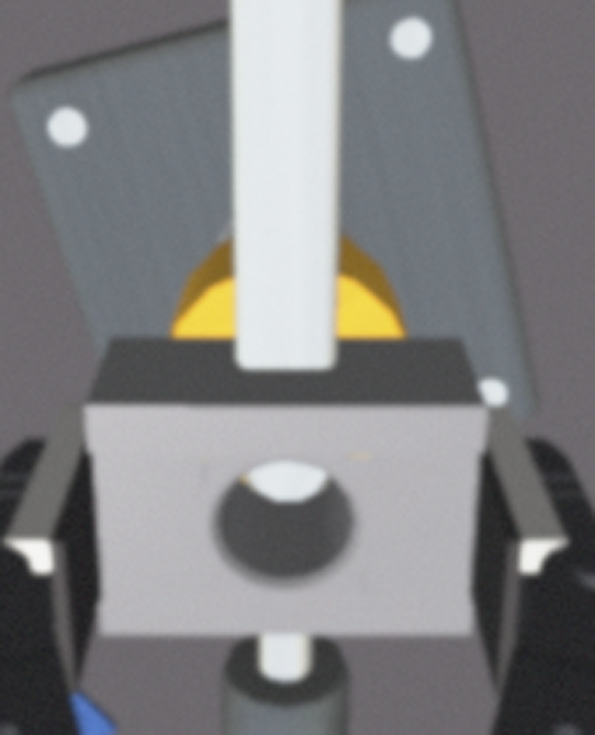

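Request:
drive_tool(
  series=[
    {"x":0.12,"y":0,"z":0,"ax":0,"ay":0,"az":0},
    {"x":0.24,"y":0,"z":0,"ax":0,"ay":0,"az":0},
    {"x":0.36,"y":0,"z":0,"ax":0,"ay":0,"az":0},
    {"x":0.44,"y":0,"z":0,"ax":0,"ay":0,"az":0},
    {"x":0.44,"y":0,"z":0,"ax":0,"ay":0,"az":0},
  ],
)

```text
time: 23.62
tool_pos: [0.4854, -0.1903, 0.089]
tool_rot: [0.213, -0.674, 0.213, 0.675]
contact_force: [0.3, -0.2, -2.6]
gripper_width: 0.596
```

```bash
python3 - <<'E'
from h import *
f=cams.grab_frame("wrist"); crop(f,170,120,340,330,3.5,"pics/w25c.png")
s,p,M=tool();print(s["time"],p,s["gripper_width"],M[:,0],M[:,1],s["contact_force"])
E
```

```text
23.6667 [ 0.4855904  -0.19035914  0.08931294] 0.5938220303275961 [-1.06801460e-03  2.85001328e-04 -9.99999389e-01] [-5.74238766e-01 -8.18687788e-01  3.79968512e-04] [-0.95812318 -0.13365178 -2.43014588]
```

View pics/w25c.png

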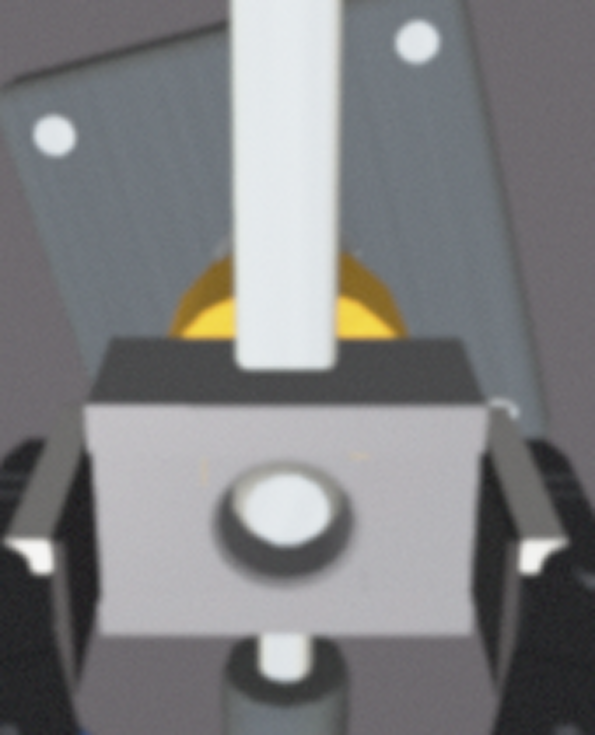

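The shaft is centred in the hub bore. Continuing down.

Request:
drive_tool(
  series=[
    {"x":0.07,"y":0,"z":0,"ax":0,"ay":0,"az":0},
    {"x":0.14,"y":0,"z":0,"ax":0,"ay":0,"az":0},
    {"x":0.21,"y":0,"z":0,"ax":0,"ay":0,"az":0},
    {"x":0.28,"y":0,"z":0,"ax":0,"ay":0,"az":0},
    {"x":0.28,"y":0,"z":0,"ax":0,"ay":0,"az":0},
  ],
)

```text
time: 24.08
tool_pos: [0.4856, -0.1904, 0.0824]
tool_rot: [0.213, -0.674, 0.213, 0.675]
contact_force: [-0.4, -0.3, -2.4]
gripper_width: 0.598
```

Request:
drive_tool(
  series=[
    {"x":0.03,"y":0,"z":0,"ax":0,"ay":0,"az":0},
    {"x":0.06,"y":0,"z":0,"ax":0,"ay":0,"az":0},
    {"x":0.09,"y":0,"z":0,"ax":0,"ay":0,"az":0},
    {"x":0.09,"y":0,"z":0,"ax":0,"ay":0,"az":0},
  ],
)

```text
time: 24.42
tool_pos: [0.4858, -0.1905, 0.0805]
tool_rot: [0.213, -0.674, 0.213, 0.674]
contact_force: [0.8, -0.8, -2.4]
gripper_width: 0.596
```

Request:
drive_tool(
  series=[
    {"x":0.02,"y":0,"z":0,"ax":0,"ay":0,"az":0},
    {"x":0.04,"y":0,"z":0,"ax":0,"ay":0,"az":0},
    {"x":0.06,"y":0,"z":0,"ax":0,"ay":0,"az":0},
    {"x":0.06,"y":0,"z":0,"ax":0,"ay":0,"az":0},
  ],
)

```text
time: 24.75
tool_pos: [0.486, -0.1906, 0.0804]
tool_rot: [0.213, -0.674, 0.213, 0.674]
contact_force: [-3.9, 2.6, 6.0]
gripper_width: 0.59
```

Request:
drive_tool(
  series=[
    {"x":0,"y":0,"z":0,"ax":0,"ay":0,"az":0},
    {"x":0,"y":0,"z":0,"ax":0,"ay":0,"az":0},
    {"x":0,"y":0,"z":0,"ax":0,"ay":0,"az":0},
    {"x":0,"y":0,"z":0,"ax":0,"ay":0,"az":0},
    {"x":0,"y":0,"z":0,"ax":0,"ay":0,"az":0},
  ],
  hand=1,
)

```text
time: 25.17
tool_pos: [0.486, -0.1906, 0.0791]
tool_rot: [-0.213, 0.674, -0.213, -0.674]
contact_force: [-0.3, 0.3, -0.4]
gripper_width: 1.001
```

```bash
python3 - <<'E'
from h import *
f=cams.grab_frame("wrist"); cv2.imwrite("pics/w26.png",f["img"])
g=cams.grab_frame("scene"); crop(g,170,90,290,220,4.5,"pics/s26.png")
s,p,M=tool();print(s["time"],p,s["gripper_width"],M[:,0],M[:,1],s["contact_force"])
E
```

```text
25.2667 [ 0.48592969 -0.19056175  0.07906385] 1.0026710452525847 [-1.40953819e-04 -2.41234975e-04 -9.99999961e-01] [-5.74226088e-01 -8.18696722e-01  2.78437654e-04] [-1.37135519  0.52969471  0.61561886]
```

View pics/w26.png

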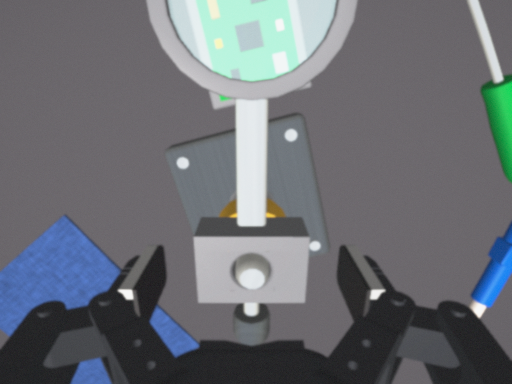

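View pics/s26.png

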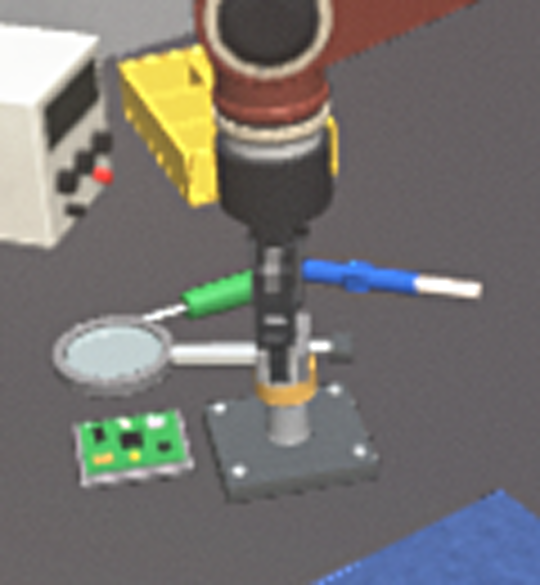

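Seated and level. Withdrawing straight up, slowly at first, then moving aside to verify.

Request:
drive_tool(
  series=[
    {"x":-0.3,"y":0,"z":0,"ax":0,"ay":0,"az":0},
    {"x":-0.8,"y":0,"z":0,"ax":0,"ay":0,"az":0},
    {"x":-1.8,"y":0,"z":0,"ax":0,"ay":0,"az":0},
    {"x":-3,"y":0,"z":0,"ax":0,"ay":0,"az":0},
    {"x":-4.2,"y":0,"z":0,"ax":0,"ay":0,"az":0},
  ],
)

```text
time: 25.68
tool_pos: [0.4857, -0.1904, 0.1862]
tool_rot: [0.213, -0.674, 0.213, 0.674]
contact_force: [0.5, -0.1, 0.1]
gripper_width: 0.996
```

Request:
drive_tool(
  series=[
    {"x":-0.5,"y":-1.2,"z":0,"ax":0,"ay":0,"az":0},
    {"x":-1,"y":-2.4,"z":0,"ax":0,"ay":0,"az":0},
    {"x":-1,"y":-3.8,"z":0,"ax":0,"ay":0,"az":0},
    {"x":-1,"y":-5.2,"z":0,"ax":0,"ay":0,"az":0},
    {"x":-1,"y":-6.5,"z":0,"ax":0,"ay":0,"az":0},
  ],
)

```text
time: 26.1
tool_pos: [0.5807, -0.0561, 0.2115]
tool_rot: [-0.213, 0.675, -0.213, -0.673]
contact_force: [-0.7, 0.5, 1.1]
gripper_width: 0.999
```

Request:
drive_tool(
  series=[
    {"x":0,"y":-1.4,"z":0,"ax":0,"ay":0,"az":0},
    {"x":0,"y":-2.8,"z":0,"ax":0,"ay":0,"az":0},
    {"x":0,"y":-4,"z":0,"ax":0,"ay":0,"az":0},
    {"x":0,"y":-5,"z":0,"ax":0,"ay":0,"az":0},
    {"x":0,"y":-5,"z":0,"ax":0,"ay":0,"az":0},
  ],
)

```text
time: 26.52
tool_pos: [0.653, 0.0485, 0.2105]
tool_rot: [-0.212, 0.675, -0.211, -0.674]
contact_force: [-0.5, -0.2, -0.2]
gripper_width: 1.002
```

```bash
python3 - <<'E'
from h import *
import pickle
t=cams.grab_frame("top"); cv2.imwrite("pics/t27.png",t["img"]); crop(t,270,140,370,250,5,"pics/t27c.png")
g=cams.grab_frame("scene"); crop(g,170,130,290,230,5,"pics/s27.png")
pickle.dump((t,g),open("f27.pkl","wb"))
s,p,M=tool();print(s["time"],p)
E
```

```text
26.6167 [0.65142929 0.04548966 0.21014702]
```

View pics/t27c.png

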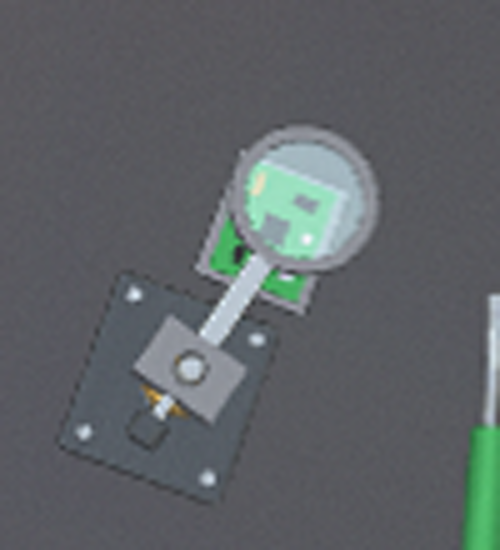

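View pics/s27.png

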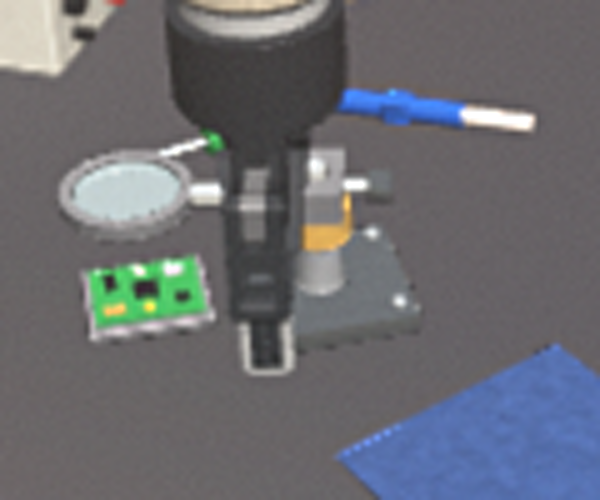

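View pics/t27.png

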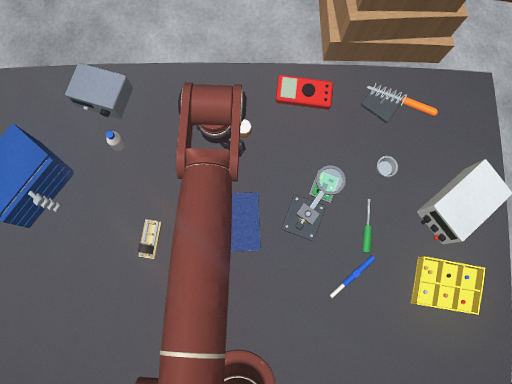

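```bash
python3 - <<'E'
from h import *
import pickle
t,g=pickle.load(open("f27.pkl","rb"))
C=lambda x,y:((x+.5)/5-.5+270,(y+.5)/5-.5+140)
L=onz(t,[C(305,199)],.091)[0];B=np.array([.5787,-.2548]);print("lens",L,np.hypot(*(L[:2]-B)))
print("hub top centre",onz(t,[C(190,368)],.101))
S=lambda x,y:((x+.5)/5-.5+170,(y+.5)/5-.5+130)
print("lens scene",onz(g,[S(124,190)],.091),"board scene",onz(g,[S(148,293)],.012),"lens tri",tri(t,C(305,199),g,S(124,190)))
s,p,M=tool();print(s["time"],p,s["contact_force"])
E
```

```text
lens [ 0.58319686 -0.25895073  0.091     ] 0.0061196644399548784
hub top centre [[ 0.48698757 -0.19093044  0.101     ]]
lens scene [[ 0.5867723  -0.25433249  0.091     ]] board scene [[ 0.5820112  -0.24797369  0.012     ]] lens tri [ 0.58415017 -0.25985328  0.08679126]
26.6167 [0.65142929 0.04548966 0.21014702] [ 0.21713043 -0.29280656 -0.11631288]
```

```bash
python3 -c "
from plant import workorder
print(workorder.job_done())"
```

```text
the job is handed in; nothing more can be done
None
```

The magnifier is back together and the job is handed in, at about 26.6 s of the 72 s allowed. The hand-in gave no verdict, so what follows is from my own checks.

**What I did**
- **Onto the mat:** I gripped the brass sleeve in the rack, lowered it to the mat tilted 46° and let go. It toppled onto its end, and the wrist and scene pictures showed it standing free.
- **Sleeve on the shaft:** I took it again from above and guided it down until it met the shoulder (about 9 N). The fingers were then within a millimetre of the height expected with the sleeve home.
- **Head on the sleeve:** I gripped the hub by its flat y faces, turned it toward the board and guided it down until it met the sleeve (about 8 N). I let go and withdrew upward.

**Last checks**
- **Lens over board:** the lens centre is about 6 mm from the board centre in the top view and 8 mm in the scene view. The limit is 28 mm.
- **Hub position:** the hub centre is within about 1 mm of the shaft axis. The lens centre came out at z ≈ 0.087 m, right for the hub resting on the sleeve.
- **Everything else:** in the last top view the other things look where they were. The arm hid the flux jar partly, and I judged this by eye.
- **At hand-in:** the gripper was open, clear of everything at 0.21 m, and read close to zero force.

**Disagreements**
- **Cameras:** the views differed by 1 to 7 mm, most on the board's position between top and scene. The wrist camera had a steady offset of about 1 mm, which I allowed for.
- **Final scene view:** the gripper hid part of the hub, so its levelness was judged from the picture taken at release.

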